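# Load two wafer cassettes into latched racks

## Task

Load the two wafer cassettes into the single-slot racks, each into the rack with the latch of its own colour, the blue one first and then the orange. For each, use the cassette to press the rack's spring latch down flush with the slot floor, slide the cassette in under the bridge until it is fully home and the latch snaps up behind it, and let go. Keep the cassettes level (there are wafers inside) and do not disturb the other things on the bench.

Things in the scene. Friction and masses are not known exactly. Their poses are not given: they have to be found in the camera images.
- centre_blue (a point): Centre (half-way up) of the loose blue cassette: a flat white box 80 (x) x 50 (y) x 14 (z) mm, 0.06 to 0.13 kg, lying level with its blue grip fin on top. x: its long axis, pointing to the end that enters the rack first (with the round window); the fin is near the other end. z up.
- fin_blue (a point): Middle of that cassette's blue grip fin, 22 mm behind its centre (-x) and 18 mm above it: a plate 28 (x) x 12 (y) x 22 (z) mm standing on the cassette's top; pinch it across its 12 mm. Its top is 36 mm above the cassette's underside. Axes as the cassette's.
- seat_blue (a point): Where the cassette's centre lies when fully home in the fixed rack with blue latch and blue bar (162 x 80 mm, 33 high). x: direction of insertion, roughly away from the robot; z up. From this point: slot floor 7 mm below (12 above the worktop), x -113 to +43; end stop x +40; side walls y +-27 mm (2 mm play a side), flared at the top before the bridge so that a lowered cassette is centred.
- bridge_blue (a point): Middle of the lower front edge of that rack's bridge, a plate 4 mm thick that covers the far 44 mm of the slot, from 5 mm beyond the seat point; underside 16.5 mm above the slot floor (2.5 mm over a cassette lying on it). So the cassette can only be slid in under it, along +x. The fin of a cassette at home stays 13 mm short of it. Axes as the rack's.
- latch_top_blue (a point): Rest position of the middle of the top of the blue spring latch (fixed to the rack): a square-edged block 13 (x) x 24 (y) mm, 48.5 mm before the seat, 8 mm proud of the slot floor. No ramp: lay the cassette on it, centre 38 to 55 mm before the seat, push down to the slot floor, then slide in. It springs up 2 mm behind a cassette at home. Axes as the rack's.
- latch_blue (a joint): How far the blue latch is pressed down, m: 0 = up (rest), 0.008 = flush with the slot floor, 0.009 = limit. Spring: 3 N to start it, 7 N when flush.
- centre_orange (a point): Centre (half-way up) of the loose orange cassette: a flat white box 80 (x) x 50 (y) x 14 (z) mm, 0.06 to 0.13 kg, lying level with its orange grip fin on top. x: its long axis, pointing to the end that enters the rack first (with the round window); the fin is near the other end. z up.
- fin_orange (a point): Middle of that cassette's orange grip fin, 22 mm behind its centre (-x) and 18 mm above it: a plate 28 (x) x 12 (y) x 22 (z) mm standing on the cassette's top; pinch it across its 12 mm. Its top is 36 mm above the cassette's underside. Axes as the cassette's.
- seat_orange (a point): Where the cassette's centre lies when fully home in the fixed rack with orange latch and orange bar (162 x 80 mm, 33 high). x: direction of insertion, roughly away from the robot; z up. From this point: slot floor 7 mm below (12 above the worktop), x -113 to +43; end stop x +40; side walls y +-27 mm (2 mm play a side), flared at the top before the bridge so that a lowered cassette is centred.
- bridge_orange (a point): Middle of the lower front edge of that rack's bridge, a plate 4 mm thick that covers the far 44 mm of the slot, from 5 mm beyond the seat point; underside 16.5 mm above the slot floor (2.5 mm over a cassette lying on it). So the cassette can only be slid in under it, along +x. The fin of a cassette at home stays 13 mm short of it. Axes as the rack's.
- latch_top_orange (a point): Rest position of the middle of the top of the orange spring latch (fixed to the rack): a square-edged block 13 (x) x 24 (y) mm, 48.5 mm before the seat, 8 mm proud of the slot floor. No ramp: lay the cassette on it, centre 38 to 55 mm before the seat, push down to the slot floor, then slide in. It springs up 2 mm behind a cassette at home. Axes as the rack's.
- latch_orange (a joint): How far the orange latch is pressed down, m: 0 = up (rest), 0.008 = flush with the slot floor, 0.009 = limit. Spring: 3 N to start it, 7 N when flush.
- specimen_pot: Bystander: white screw-top pot, 47 mm wide, 43 mm high; origin under its middle. Loose; leave it where it stands.
- black_can: Bystander: black round lens can, 37 mm wide, 59 mm high; origin under its middle. Loose; leave it where it stands.
- red_vial: Bystander: small vial with a red cap, 22 mm wide, 47 mm high; origin under its middle. Loose; leave it where it stands.
- case: Bystander: small brown flat case, 38 x 86 x 16 mm; origin under its middle. Loose; leave it where it stands.
- cassette_blue: The blue cassette again, origin in the middle of its underside, 7 mm below centre_blue; axes the same.
- cassette_orange: The orange cassette again, origin in the middle of its underside, 7 mm below centre_orange; axes the same.

How it is judged:
By the outcome, as a careful person would: the job done as asked, in the order asked, and still so for the second after the job is handed in, with the robot touching nothing.
It also fails if it takes over 58 s, if anything falls off the work surface, if the arm or the gripper's body presses on something with over 40 N, if the wrist force passes 120 N, or if a joint passes its speed limit or range.

## Robot

A 7-joint arm with a two-finger parallel gripper is mounted at the origin on a cart in front of the work surface, level with it; the furniture and walls round the work are solid. World frame = base frame: x ahead of the robot, y to its left, z up, the work surface at z = 0. Lengths are in m, angles in rad, forces in N, time in s.
With the tool pointing down it reaches from about 0.4 to 0.85 m from the base axis. Payload 6.9 kg.
Tool frame: the origin (TCP) lies at the very end of the fingers, on their centre line; the grasp point (between the pads) lies 19 mm behind it; z points along the fingers, y is the line along which they close (so a half turn about z gives the same grasp; the last joint's range is limited). The gripper opens to 85 mm and grips with 20 to 120 N. Pads are 22 mm wide; open, the fingers measure 114 mm over their backs; the gripper's body (76 mm by 85 mm) begins 54 mm behind the grasp point. The pads swing forward as they close: fully open they stand 13 mm farther back than shut.
Start: joints at [-1.137, 0.507, -0.238, 1.5, 0.126, 1.149, -0.155], TCP at [0.202, 0.592, 0.203] pointing down, gripper open.
Joint ranges: [-3.08, 3.08], [-0.24, 2.05], [-1.43, 1.35], [0, 2.5], [-1.52, 4.66], [0.17, 1.96], [-2.89, 2.89]. Speed limits (rad/s): [2.39, 2.39, 3.14, 3.14, 3.14, 3.14, 3.14].

## Interface

Orientations are given as a unit quaternion [x, y, z, w].
In Python, from cell import manip gives the robot as it stands.
- The arm moves only by the tool drive_tool, never from a script. Its argument "deltas" is a list of rows, each an object of numbers: "dx", "dy", "dz": the shift along the world's x, y, z in m; "wx", "wy", "wz": the turn, a rotation vector about the world's x, y, z in degrees. A call has exactly 5 rows; each row is the pose to reach, as a shift and turn from the pose commanded when the call began; what a row does not reach only later rows make up. A row lasts 1/10 s, in which the tool goes at most 50 mm and 8.59 degrees, less where a joint would pass 70% of its speed; a pose out of reach is approached as far as the arm can. A call with a gripper value outside its range is refused whole. "grip" is the finger opening in m, from 0 to 0.0854, set as the call begins (left out, the last holds). The fingers move at their own pace and stop on an object; the grip force is fixed at half the most. Time passes only in rows, so rows that repeat a pose let the fingers close, or fill a call up. It gives the time, the measured TCP pose, the force, the opening and the grip force at its end, in the units of the state.
- manip.sense(): the state, without advancing time (a new reading comes with each control period).
- manip.read_camera(name): name is "scene" or "top" or "wrist"; returns the picture (420x560x3 uint8, red, green, blue); there is no depth.
- manip.camera_params(name): a dict with "vertical_fov" (degrees; the focal length in pixels is half the picture's height over the tangent of half this angle, whatever the lens; pixels are square), "cx", "cy" (the principal point, pixels), "rvec" (rotation vector, rad) and "tvec" (3), from world to camera coordinates, as OpenCV has them. Camera axes: x right, y down, z forward; pixel columns grow to the right and rows downward; lengths in m; the calibration is good to about 2 mm. A picture is of the moment at which its call begins: read the wrist's pose just before it. camera_params takes no time and is no camera call; for the wrist camera it gives the pose at the moment of the call.
- manip.finish_job(): hands the job in; it is judged then, once.
The state is a dict: "time_s": time; "joint_positions": joint angles; "dq": joint speeds; "tau": joint torques, N m; "ee_pos": TCP position; "tool_rot": TCP orientation; "contact_force": force on the tool from outside, world axes, zero at the start; "ft_torque": the same for the moment, N m; "grip_width": finger opening in m; "grip_force": force on a finger pad.
Only numpy, scipy, OpenCV 4.12 (cv2) and the standard library are available. Lean on these libraries where they do the work, as an engineer would, in place of code of your own. Each camera call takes 0.05 s, during which the arm holds its last target. There are 200 camera calls.

## Working session

There is one attempt and no reset: what is moved stays moved. The work goes in short steps, Python scripts to look and compute and a tool call to move; the robot and the scene stay as the last step left them, time stands still between calls to the robot, and variables do not carry over. Pictures are saved under pics/ and viewed, at most 11 in all, crops included, and the job is handed in when it is done.

Besides the shell and the picture viewer there is one more tool, called after "Request:" by a JSON object that holds its "name" and its "arguments", one argument or row to a line. drive_tool: Moves the arm, as the interface text tells. Its arguments: {"type":"object","properties":{"deltas":{"type":"array"},"grip":{"type":"number"}},"required":["deltas"]}

```bash
ls; mkdir -p pics
python3 - <<'E'
from cell import manip
import cv2
for n in ["scene","top"]:
    im=manip.read_camera(n); cv2.imwrite(f"pics/{n}0.png",im[:,:,::-1]); print(n,manip.camera_params(n))
s=manip.sense();print(s)
E
```

```text
pics
scene {'vertical_fov': 43.55285769676757, 'cx': 280.57139870739513, 'cy': 206.29823625644013, 'rvec': array([ 1.77120684, -1.03248398,  0.70465611]), 'tvec': array([-0.08717529,  0.2334407 ,  0.87244688])}
top {'vertical_fov': 51.2420420127789, 'cx': 274.35488799933324, 'cy': 213.67754626524473, 'rvec': array([ 2.14670784, -2.14235866,  0.13594398]), 'tvec': array([0.13420903, 0.43939513, 0.97354294])}
{'time_s': 0.1, 'joint_positions': array([-1.13649294,  0.50824723, -0.23755186,  1.50102753,  0.1257513 ,
        1.14889522, -0.1547967 ]), 'dq': array([-8.67873760e-04, -1.69530215e-03, -9.08918814e-05, -2.03483750e-03,
        1.39629689e-04,  3.02523171e-04,  2.86146939e-04]), 'tau': array([-4.93537373e-03, -6.21845198e+01, -2.19483912e+00, -2.50206846e+01,
        1.25195528e-02,  7.75281253e-03,  9.54297292e-06]), 'ee_pos': array([0.20173758, 0.59103108, 0.20262325]), 'tool_rot': array([ 1.63635801e-01,  9.86520501e-01, -7.85017012e-04, -9.73334231e-05]), 'contact_force': array([-0.38808763,  0.14686511, -0.15593519]), 'ft_torque': array([-0.01410144, -0.01768438, -0.0088681 ]), 'grip_force': 0.0, 'grip_width': 0.0853935975322736}
```

View pics/top0.png

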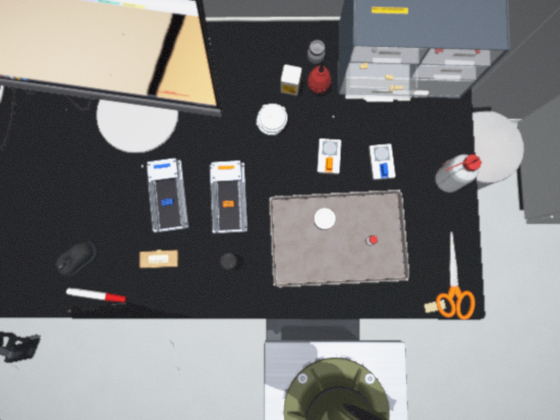

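View pics/scene0.png

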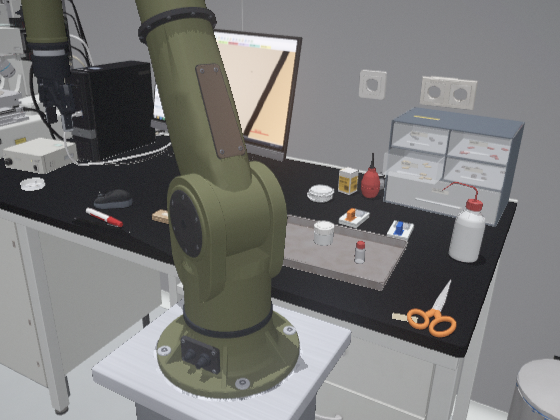

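The top view shows the blue cassette near (382,160) with its fin toward the robot, and the orange one near (329,156). The blue rack is near (168,195) and the orange rack near (228,197), with their bridges at the far end. Next I'll measure colour blobs.

```bash
cat > h.py <<'E'
import numpy as np, cv2
from cell import manip
from scipy.spatial.transform import Rotation as R
def cam(n):
    p=manip.camera_params(n); f=210/np.tan(np.radians(p['vertical_fov'])/2)
    Rm=cv2.Rodrigues(np.array(p['rvec']))[0]; return f,p['cx'],p['cy'],Rm,np.array(p['tvec'])
def ray(c,uv,z):
    f,cx,cy,Rm,t=c; o=-Rm.T@t; d=Rm.T@np.array([(uv[0]-cx)/f,(uv[1]-cy)/f,1]); return o+d*(z-o[2])/d[2]
def proj(c,P):
    f,cx,cy,Rm,t=c; q=Rm@np.array(P)+t; return np.array([f*q[0]/q[2]+cx,f*q[1]/q[2]+cy])
def masks(im):
    hsv=cv2.cvtColor(im,cv2.COLOR_RGB2HSV); H,S,V=cv2.split(hsv)
    return {'blue':((H>100)&(H<125)&(S>130)&(V>60)).astype(np.uint8),'orange':((H>5)&(H<20)&(S>150)&(V>90)).astype(np.uint8),
            'white':((S<50)&(V>150)).astype(np.uint8)}
def blobs(m,amin=12):
    n,l,st,ce=cv2.connectedComponentsWithStats(m)
    return [(tuple(np.round(ce[i],1)),int(st[i,4]),cv2.minAreaRect(np.argwhere(l==i)[:,::-1].astype(np.float32))) for i in range(1,n) if st[i,4]>=amin]
E
python3 - <<'E'
from h import *
im=cv2.imread('pics/top0.png')[:,:,::-1].copy(); c=cam('top'); M=masks(im)
for k in ('blue','orange'):
    for b in blobs(M[k]):
        if 120<b[0][0]<410 and 130<b[0][1]<240: print(k,b[0],b[1],'z0',ray(c,b[0],0).round(3),'z.02',ray(c,b[0],.02).round(3),'z.034',ray(c,b[0],.034).round(3))
for b in blobs(M['white'],60):
    if 300<b[0][0]<410 and 130<b[0][1]<185: print('w',b,ray(c,b[2][0],.014).round(3))
cv2.imwrite('pics/crop1.png',cv2.resize(im[130:250,135:405,::-1],None,fx=2.9,fy=2.9,interpolation=cv2.INTER_CUBIC))
E
```

```text
blue (np.float64(383.6), np.float64(169.8)) 94 z0 [ 0.55  -0.126  0.   ] z.02 [ 0.545 -0.121  0.02 ] z.034 [ 0.542 -0.117  0.034]
blue (np.float64(161.3), np.float64(165.5)) 44 z0 [0.56  0.408 0.   ] z.02 [0.555 0.403 0.02 ] z.034 [0.552 0.399 0.034]
blue (np.float64(166.9), np.float64(201.6)) 73 z0 [0.472 0.392 0.   ] z.02 [0.469 0.386 0.02 ] z.034 [0.467 0.383 0.034]
orange (np.float64(328.4), np.float64(164.5)) 63 z0 [0.563 0.006 0.   ] z.02 [0.558 0.008 0.02 ] z.034 [0.554 0.01  0.034]
orange (np.float64(228.0), np.float64(203.5)) 66 z0 [0.468 0.246 0.   ] z.02 [0.464 0.243 0.02 ] z.034 [0.462 0.242 0.034]
w ((np.float64(328.9), np.float64(153.6)), 612, ((328.9124755859375, 155.4008026123047), (22.081912994384766, 33.87141418457031), 3.5763344764709473)) [0.581 0.006 0.014]
w ((np.float64(381.6), np.float64(159.1)), 621, ((381.9385070800781, 161.00770568847656), (34.481651306152344, 22.20221710205078), 82.87498474121094)) [ 0.568 -0.119  0.014]
```

View pics/crop1.png

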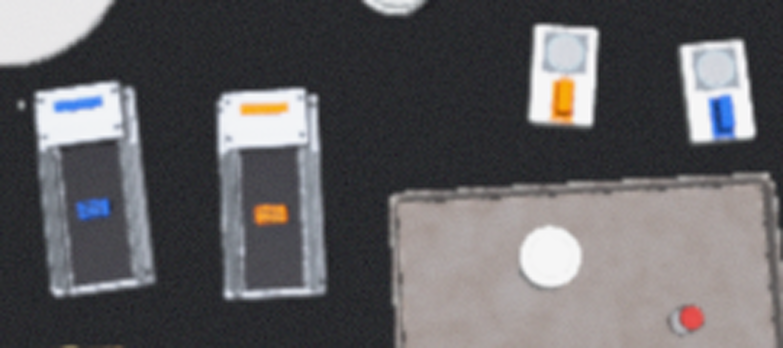

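The crop shows both cassettes with fins at the near ends. It also shows both racks with bars on the far bridge plates and latches mid-slot. On the way to the cassettes I'll stop over the racks and look with the wrist camera.

Request:
{"name": "drive_tool", "arguments": {
  "deltas": [
    {"dx": 0.04,"dy": -0.03,"dz": 0.02,"wz": 5},
    {"dx": 0.08,"dy": -0.06,"dz": 0.04,"wz": 10},
    {"dx": 0.12,"dy": -0.1,"dz": 0.06,"wz": 16},
    {"dx": 0.16,"dy": -0.14,"dz": 0.07,"wz": 22},
    {"dx": 0.2,"dy": -0.18,"dz": 0.08,"wz": 25}
  ]
}}

```text
validation failed for argument at $.de...
```

Request:
{"name": "drive_tool", "arguments": {
  "deltas": [
    {"dx": 0.03,"dy": -0.05},
    {"dx": 0.05,"dy": -0.09},
    {"dx": 0.05,"dy": -0.09},
    {"dx": 0.05,"dy": -0.09},
    {"dx": 0.05,"dy": -0.09}
  ]
}}

```text
validation failed for argument at $.de...
```

Run:
```python
from h import *
s=manip.sense(); print(s['time_s'],s['ee_pos'],s['joint_positions'],R.from_quat(s['tool_rot']).as_matrix().round(3))
c=cam('wrist'); im=manip.read_camera('wrist'); cv2.imwrite('pics/w1.png',im[:,:,::-1])
np.savez('w1.npz',*c); print('cam at',-c[3].T@c[4], 'fwd',c[3][2])
for k,m in masks(im).items():
    if k!='white':
        for b in blobs(m,100): print(k,b,ray(c,b[0],.020).round(4),ray(c,b[0],.033).round(4))
```

```text
0.1 [0.20173758 0.59103108 0.20262325] [-1.13649294  0.50824723 -0.23755186  1.50102753  0.1257513   1.14889522
 -0.1547967 ] [[-0.946  0.323 -0.   ]
 [ 0.323  0.946 -0.002]
 [-0.    -0.002 -1.   ]]
cam at [0.13960984 0.61271579 0.37321494] fwd [ 0.24561477 -0.08556361 -0.96558389]
```

View pics/w1.png

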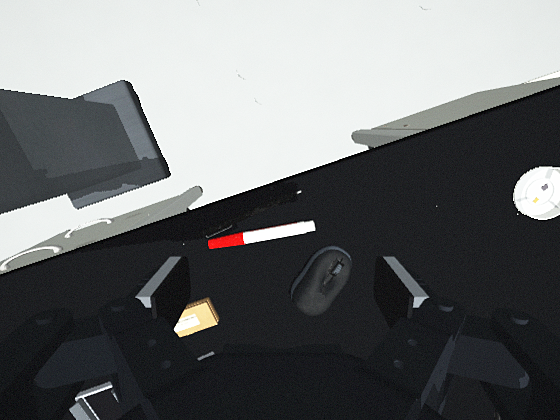

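The move was refused, probably because each row needs every key. The wrist picture is therefore still the start view: pen, mouse and case, with the image's up direction toward the robot. I'll retry with full rows.

Request:
{"name": "drive_tool", "arguments": {
  "deltas": [
    {"dx": 0.04,"dy": -0.03,"dz": 0.02,"wx": 0,"wy": 0,"wz": 5},
    {"dx": 0.08,"dy": -0.06,"dz": 0.04,"wx": 0,"wy": 0,"wz": 10},
    {"dx": 0.12,"dy": -0.1,"dz": 0.06,"wx": 0,"wy": 0,"wz": 16},
    {"dx": 0.16,"dy": -0.14,"dz": 0.07,"wx": 0,"wy": 0,"wz": 22},
    {"dx": 0.2,"dy": -0.18,"dz": 0.08,"wx": 0,"wy": 0,"wz": 25}
  ]
}}

```text
time_s: 0.65
ee_pos: [0.3805, 0.4325, 0.2779]
tool_rot: [-0.056, 0.998, 0.0, 0.0]
contact_force: [0.9, 0.3, 0.6]
grip_width: 0.0855
grip_force: 0.0
```

Request:
{"name": "drive_tool", "arguments": {
  "deltas": [
    {"dx": 0.03,"dy": -0.04,"dz": 0.0,"wx": 0,"wy": 0,"wz": 0},
    {"dx": 0.06,"dy": -0.08,"dz": 0.0,"wx": 0,"wy": 0,"wz": 0},
    {"dx": 0.1,"dy": -0.11,"dz": 0.0,"wx": 0,"wy": 0,"wz": 0},
    {"dx": 0.12,"dy": -0.11,"dz": 0.0,"wx": 0,"wy": 0,"wz": 0},
    {"dx": 0.12,"dy": -0.11,"dz": 0.0,"wx": 0,"wy": 0,"wz": 0}
  ]
}}

```text
time_s: 1.15
ee_pos: [0.5025, 0.3213, 0.2764]
tool_rot: [-0.051, 0.999, -0.001, 0.0]
contact_force: [-1.4, 0.3, -0.3]
grip_width: 0.0854
grip_force: 0.0
```

```bash
cat > look.py <<'E'
import sys
from h import *
n=sys.argv[1]; s=manip.sense(); print(s['time_s'],s['ee_pos'],s['joint_positions'].round(2))
c=cam('wrist'); im=manip.read_camera('wrist'); cv2.imwrite(f'pics/{n}.png',im[:,:,::-1])
np.savez(f'{n}.npz',*[np.array(x) for x in c]); print('cam at',-c[3].T@c[4], 'fwd',c[3][2])
for k,m in masks(im).items():
    if k!='white':
        for b in blobs(m,100): print(k,np.array(b[0]),b[1],'rect',np.round(b[2][1],1),round(b[2][2],1),ray(c,b[2][0],.020).round(4),ray(c,b[2][0],.034).round(4))
E
python3 look.py w2
```

```text
1.15 [0.50250512 0.3212821  0.27644716] [-0.44  0.42 -0.27  1.45  0.11  1.29  0.95]
cam at [0.43711027 0.31503829 0.44704855] fwd [ 0.25897367  0.02500028 -0.96556078]
blue [332.3 156.6] 180 rect [10. 17.] 90.0 [0.4692 0.388  0.02  ] [0.4681 0.3856 0.034 ]
blue [333.5 217.7] 172 rect [ 6.4 27.2] 87.9 [0.5552 0.4019 0.02  ] [0.5514 0.3991 0.034 ]
orange [228.9 142.5] 181 rect [ 9. 18.] 90.0 [0.464  0.2452 0.02  ] [0.4631 0.2475 0.034 ]
orange [ 58.1 193. ] 395 rect [25. 20.] 90.0 [0.5578 0.0077 0.02  ] [0.5538 0.0178 0.034 ]
```

View pics/w2.png

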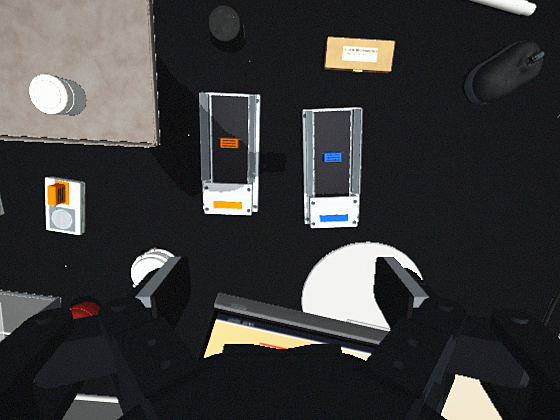

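The wrist view shows the orange rack (latch at (229,142), bar at (228,205)) and the blue rack (latch at (332,157), bar at (333,218)). Their slots open toward the top of the picture. Latch positions agree with the top view to 1–2 mm. Next: rack yaws, cassette yaws and the move deltas.

Run:
```python
from h import *
im2=cv2.imread('pics/w2.png')[:,:,::-1].copy(); z=np.load('w2.npz'); c2=[z[f'arr_{i}'] for i in range(5)]
im0=cv2.imread('pics/top0.png')[:,:,::-1].copy(); c0=cam('top')
def bl(im,lo,hi,a):
    h=cv2.cvtColor(im,cv2.COLOR_RGB2HSV); return blobs(((h[...,0]>=lo)&(h[...,0]<=hi)&(h[...,1]>110)&(h[...,2]>90)).astype(np.uint8),a)
for nm,im,c,a in(('w2',im2,c2,80),('top',im0,c0,25)):
  for k,lo,hi in(('blue',100,125),('orange',4,24)):
    P=[(ray(c,b[0],.02),ray(c,b[0],.033),b[0]) for b in bl(im,lo,hi,a)]
    L=[p for p in P if .455<p[0][0]<.475 and .2<p[0][1]<.42]; B=[p for p in P if .54<p[1][0]<.57 and .2<p[1][1]<.42]
    for l in L:
      for b in B:
        d=b[1]-l[0]; print(nm,k,'latch',l[0].round(4),'bar',b[1].round(4),'d',np.hypot(d[0],d[1]).round(4),'yaw',np.degrees(np.arctan2(d[1],d[0])).round(2))
# rack outlines in w2 and cassette rects
for nm,im,c,a in(('w2',im2,c2,200),('top',im0,c0,200)):
  for b in blobs(masks(im)['white'],a):
    pts=[ray(c,p,.014)[:2] for p in cv2.boxPoints(b[2])]
    ctr=np.mean(pts,0)
    if .4<ctr[0]<.62 and -.2<ctr[1]<.1:
      e=[pts[1]-pts[0],pts[2]-pts[1]]; e.sort(key=lambda v:np.linalg.norm(v)); l=e[1]*np.sign(e[1][0])
      print(nm,'box',ctr.round(4),[np.linalg.norm(v).round(4) for v in e],'yaw',np.degrees(np.arctan2(l[1],l[0])).round(2))
```

```text
w2 blue latch [0.4687 0.3878 0.02  ] bar [0.5517 0.3988 0.033 ] d 0.0838 yaw 7.6
w2 orange latch [0.464  0.2451 0.02  ] bar [0.5475 0.2496 0.033 ] d 0.0835 yaw 3.09
top blue latch [0.4693 0.3868 0.02  ] bar [0.552  0.3987 0.033 ] d 0.0835 yaw 8.18
top orange latch [0.465  0.2436 0.02  ] bar [0.5484 0.2491 0.033 ] d 0.0836 yaw 3.79
w2 box [0.4015 0.0429] [np.float64(0.1789), np.float64(0.1926)] yaw -84.25
w2 box [0.5795 0.0081] [np.float64(0.0497), np.float64(0.0868)] yaw -3.92
top box [0.5816 0.0061] [np.float64(0.0526), np.float64(0.0828)] yaw -4.09
top box [ 0.5679 -0.119 ] [np.float64(0.0529), np.float64(0.0835)] yaw 4.97
```

Request:
{"name": "drive_tool", "arguments": {
  "deltas": [
    {"dx": 0.01,"dy": -0.045,"dz": 0.0,"wx": 0,"wy": 0,"wz": 0},
    {"dx": 0.02,"dy": -0.09,"dz": 0.0,"wx": 0,"wy": 0,"wz": 0},
    {"dx": 0.03,"dy": -0.135,"dz": 0.0,"wx": 0,"wy": 0,"wz": 0},
    {"dx": 0.04,"dy": -0.18,"dz": 0.0,"wx": 0,"wy": 0,"wz": 0},
    {"dx": 0.05,"dy": -0.225,"dz": 0.0,"wx": 0,"wy": 0,"wz": 0}
  ],
  "grip": 0.04
}}

```text
time_s: 1.7
ee_pos: [0.5485, 0.0989, 0.2775]
tool_rot: [-0.055, 0.998, 0.0, -0.0]
contact_force: [-0.3, 0.5, 0.5]
grip_width: 0.0399
grip_force: 0.0
```

Request:
{"name": "drive_tool", "arguments": {
  "deltas": [
    {"dx": 0.0,"dy": -0.045,"dz": -0.01,"wx": 0,"wy": 0,"wz": 0},
    {"dx": 0.0,"dy": -0.09,"dz": -0.03,"wx": 0,"wy": 0,"wz": 0},
    {"dx": -0.002,"dy": -0.135,"dz": -0.06,"wx": 0,"wy": 0,"wz": 0},
    {"dx": -0.005,"dy": -0.18,"dz": -0.09,"wx": 0,"wy": 0,"wz": -1},
    {"dx": -0.005,"dy": -0.218,"dz": -0.12,"wx": 0,"wy": 0,"wz": -1}
  ]
}}

```text
time_s: 2.2
ee_pos: [0.5439, -0.1138, 0.1611]
tool_rot: [-0.046, 0.999, 0.0, 0.001]
contact_force: [1.1, 0.7, 0.9]
grip_width: 0.0399
grip_force: 0.0
```

Request:
{"name": "drive_tool", "arguments": {
  "deltas": [
    {"dx": 0,"dy": 0,"dz": 0,"wx": 0,"wy": 0,"wz": 0},
    {"dx": 0,"dy": 0,"dz": 0,"wx": 0,"wy": 0,"wz": 0},
    {"dx": 0,"dy": 0,"dz": 0,"wx": 0,"wy": 0,"wz": 0},
    {"dx": 0,"dy": 0,"dz": 0,"wx": 0,"wy": 0,"wz": 0},
    {"dx": 0,"dy": 0,"dz": 0,"wx": 0,"wy": 0,"wz": 0}
  ]
}}

```text
time_s: 2.7
ee_pos: [0.545, -0.1123, 0.1622]
tool_rot: [-0.046, 0.999, 0.0, 0.001]
contact_force: [-0.1, -0.0, 0.5]
grip_width: 0.0402
grip_force: 0.0
```

```bash
python3 look.py w3
python3 - <<'E'
from h import *
im=cv2.imread('pics/w3.png')[:,:,::-1].copy(); z=np.load('w3.npz'); c=[z[f'arr_{i}'] for i in range(5)]
for b in blobs(masks(im)['white'],400):
    pts=[ray(c,p,.014)[:2] for p in cv2.boxPoints(b[2])]; e=[pts[1]-pts[0],pts[2]-pts[1]]; e.sort(key=lambda v:np.linalg.norm(v)); l=e[1]*np.sign(e[1][0])
    print(np.round(b[2][0]),'box',np.mean(pts,0).round(4),[np.linalg.norm(v).round(4) for v in e],'yaw',np.degrees(np.arctan2(l[1],l[0])).round(2))
E
```

```text
2.7 [ 0.54495784 -0.11227682  0.16222616] [ 0.26  0.43 -0.15  1.75  0.08  0.96  1.75]
cam at [ 0.47929343 -0.11817156  0.33274726] fwd [ 0.26040855  0.02401245 -0.96519987]
blue [274.1 191.2] 576 rect [32. 18.] 90.0 [ 0.5449 -0.1201  0.02  ] [ 0.5419 -0.12    0.034 ]
orange [390.6 213.8] 298 rect [20.7 28.3] 34.3 [0.5575 0.0051 0.02  ] [ 5.54e-01 -4.00e-04  3.40e-02]
[32. 65.] box [ 0.4477 -0.3602] [np.float64(0.0589), np.float64(0.1183)] yaw -8.24
[381. 116.] box [ 0.465  -0.0141] [np.float64(0.1188), np.float64(0.3276)] yaw 78.61
[404.  74.] box [ 0.423  -0.0056] [np.float64(0.1344), np.float64(0.282)] yaw -84.75
[ 90. 151.] box [ 0.5215 -0.3113] [np.float64(0.0416), np.float64(0.1186)] yaw -71.66
[ 80. 202.] box [ 0.5778 -0.326 ] [np.float64(0.0464), np.float64(0.1041)] yaw -34.93
[274. 210.] box [ 0.5664 -0.1179] [np.float64(0.049), np.float64(0.0791)] yaw 6.04
[387. 232.] box [0.5806 0.0067] [np.float64(0.0501), np.float64(0.084)] yaw -5.21
[494. 307.] box [0.6604 0.1491] [np.float64(0.0485), np.float64(0.083)] yaw 63.12
```

View pics/w3.png

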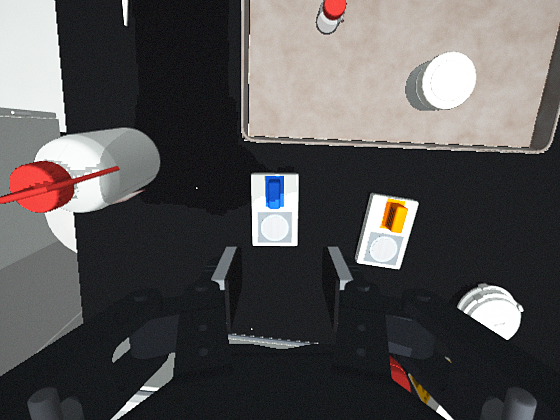

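The close view shows the blue cassette box centred at (274,210), with its fin at (274,191). Its size and yaw (49×79 mm, about 5.5°) match what was given. The fin is near (0.5445, -0.120), so I'll descend and grip.

Request:
{"name": "drive_tool", "arguments": {
  "deltas": [
    {"dx": 0,"dy": -0.008,"dz": -0.03,"wx": 0,"wy": 0,"wz": 0},
    {"dx": 0,"dy": -0.008,"dz": -0.065,"wx": 0,"wy": 0,"wz": 0},
    {"dx": 0,"dy": -0.008,"dz": -0.1,"wx": 0,"wy": 0,"wz": 0},
    {"dx": 0,"dy": -0.008,"dz": -0.128,"wx": 0,"wy": 0,"wz": 0},
    {"dx": 0,"dy": -0.008,"dz": -0.143,"wx": 0,"wy": 0,"wz": 0}
  ]
}}

```text
time_s: 3.25
ee_pos: [0.5434, -0.121, 0.0164]
tool_rot: [-0.045, 0.999, 0.0, -0.001]
contact_force: [-0.5, -0.4, 1.1]
grip_width: 0.0399
grip_force: 0.0
```

Request:
{"name": "drive_tool", "arguments": {
  "deltas": [
    {"dx": 0,"dy": 0,"dz": 0,"wx": 0,"wy": 0,"wz": 0},
    {"dx": 0,"dy": 0,"dz": 0,"wx": 0,"wy": 0,"wz": 0},
    {"dx": 0,"dy": 0,"dz": 0,"wx": 0,"wy": 0,"wz": 0},
    {"dx": 0,"dy": 0,"dz": 0,"wx": 0,"wy": 0,"wz": 0},
    {"dx": 0,"dy": 0,"dz": 0,"wx": 0,"wy": 0,"wz": 0}
  ]
}}

```text
time_s: 3.75
ee_pos: [0.5449, -0.1219, 0.0193]
tool_rot: [-0.045, 0.999, -0.0, 0.001]
contact_force: [-0.4, -0.4, 0.8]
grip_width: 0.04
grip_force: 0.0
```

Request:
{"name": "drive_tool", "arguments": {
  "deltas": [
    {"dx": 0,"dy": 0.001,"dz": -0.001,"wx": 0,"wy": 0,"wz": 0},
    {"dx": 0,"dy": 0.001,"dz": -0.001,"wx": 0,"wy": 0,"wz": 0},
    {"dx": 0,"dy": 0.001,"dz": -0.001,"wx": 0,"wy": 0,"wz": 0},
    {"dx": 0,"dy": 0.001,"dz": -0.001,"wx": 0,"wy": 0,"wz": 0},
    {"dx": 0,"dy": 0.001,"dz": -0.001,"wx": 0,"wy": 0,"wz": 0}
  ],
  "grip": 0.0
}}

```text
time_s: 4.25
ee_pos: [0.5444, -0.1208, 0.0174]
tool_rot: [-0.045, 0.999, 0.0, -0.0]
contact_force: [-0.2, -1.2, -0.5]
grip_width: -0.0003
grip_force: 0.0
```

Request:
{"name": "drive_tool", "arguments": {
  "deltas": [
    {"dx": 0,"dy": 0,"dz": 0,"wx": 0,"wy": 0,"wz": 0},
    {"dx": 0,"dy": 0,"dz": 0,"wx": 0,"wy": 0,"wz": 0},
    {"dx": 0,"dy": 0,"dz": 0.005,"wx": 0,"wy": 0,"wz": 0},
    {"dx": 0,"dy": 0,"dz": 0.02,"wx": 0,"wy": 0,"wz": 0},
    {"dx": 0,"dy": 0,"dz": 0.05,"wx": 0,"wy": 0,"wz": 0}
  ]
}}

```text
time_s: 4.75
ee_pos: [0.5429, -0.1205, 0.0665]
tool_rot: [-0.045, 0.999, 0.0, -0.002]
contact_force: [1.0, 0.1, 0.3]
grip_width: 0.0001
grip_force: 0.0
```

The fingers closed fully with nothing between them, so the grasp missed. I'll look before doing anything else.

```bash
python3 look.py w4
python3 - <<'E'
from h import *
c=cam('wrist'); s=manip.sense(); print('TCP px',proj(c,s['ee_pos']),'w3 TCP px'); z=np.load('w3.npz'); c3=[z[f'arr_{i}'] for i in range(5)]
print(proj(c3,[.545,-.112,.162]),proj(c3,[.545,-.132,.165]),proj(c3,[.545,-.092,.165]))
E
```

```text
4.75 [ 0.54292955 -0.12049551  0.06653743] [ 0.26  0.55 -0.13  1.86  0.1   0.74  1.73]
cam at [ 0.4781482  -0.12632858  0.2373968 ] fwd [ 0.25522011  0.02408191 -0.96658303]
blue [281.6 221.6] 1140 rect [45. 25.] 90.0 [ 0.5449 -0.1202  0.02  ] [ 0.5406 -0.1206  0.034 ]
orange [445.1 252.5] 782 rect [33.6 39.9] 33.7 [0.5581 0.0059 0.02  ] [ 0.5529 -0.0026  0.034 ]
TCP px [281.42195626 242.42124013] w3 TCP px
[281.89517065 242.36280369] [247.65787438 241.28606346] [315.957117   247.15309099]
```

View pics/w4.png

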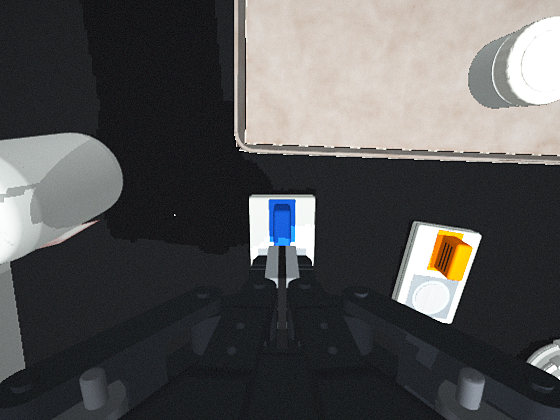

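The wrist view shows the shut fingertips at about (282,247) and the blue cassette unmoved. The pads are 22 mm wide, so their near edge should project at about row 220, not 247. That suggests the real tips are higher than reported, and I'll check it in a zoomed crop with projected marks.

Run:
```python
from h import *
outs=[]
for n,T,w in(('w3',(.545,-.1123,.1622),.04),('w4',(.5429,-.1205,.0665),0)):
    z=np.load(n+'.npz'); c=[z[f'arr_{i}'] for i in range(5)]; im=cv2.imread(f'pics/{n}.png'); k=4
    r0,c0=(225,205) if n=='w3' else (190,230); 
    g=cv2.resize(im[r0:r0+130,c0:c0+(160 if n=='w3' else 100)],None,fx=k,fy=k,interpolation=cv2.INTER_CUBIC)
    for dz in(0,.02,.04):
        for sy in(-1,1):
            for sx in(-.011,.011):
                p=(proj(c,np.array(T)+[sx,sy*w/2,dz])-[c0,r0])*k
                cv2.circle(g,tuple(int(v) for v in p),4,{0:(0,0,255),.02:(0,255,0),.04:(255,0,255)}[dz],-1)
                if sy==1: print(n,dz,sx,(p/k+[c0,r0]).round(1))
    outs.append(g)
g=np.hstack(outs); g=cv2.resize(g,None,fx=.75,fy=.75); print(g.shape); cv2.imwrite('pics/z1.png',g)
```

```text
w3 0 -0.011 [317.2 227.8]
w3 0 0.011 [312.8 262.3]
w3 0.02 -0.011 [321.5 239.9]
w3 0.02 0.011 [316.4 278.1]
w3 0.04 -0.011 [326.9 255.4]
w3 0.04 0.011 [321. 298.]
w4 0 -0.011 [283.1 224.7]
w4 0 0.011 [279.7 259.5]
w4 0.02 -0.011 [283.3 236.3]
w4 0.02 0.011 [279.6 274.8]
w4 0.04 -0.011 [283.5 251.1]
w4 0.04 0.011 [279.3 294.1]
(390, 780, 3)
```

View pics/z1.png

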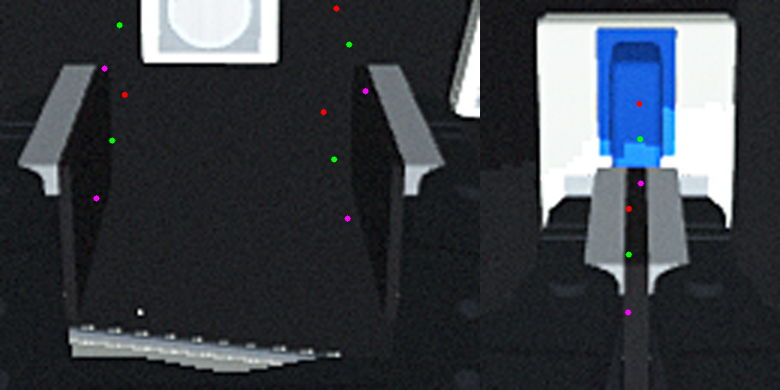

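The marks place the real fingertips about 33–40 mm above the reported TCP, both in the finger spacing and in the near-edge row. That explains closing above the fin (marks: red +0, green +20, magenta +40 mm; tips match about +35). I'll reopen and descend in small steps, watching the force.

Request:
{"name": "drive_tool", "arguments": {
  "deltas": [
    {"dx": 0.001,"dy": 0,"dz": 0,"wx": 0,"wy": 0,"wz": 0},
    {"dx": 0.001,"dy": 0,"dz": 0,"wx": 0,"wy": 0,"wz": 0},
    {"dx": 0.001,"dy": 0,"dz": -0.02,"wx": 0,"wy": 0,"wz": 0},
    {"dx": 0.001,"dy": 0,"dz": -0.04,"wx": 0,"wy": 0,"wz": 0},
    {"dx": 0.001,"dy": 0,"dz": -0.05,"wx": 0,"wy": 0,"wz": 0}
  ],
  "grip": 0.034
}}

```text
time_s: 5.3
ee_pos: [0.5439, -0.1205, 0.0153]
tool_rot: [-0.045, 0.999, 0.0, -0.002]
contact_force: [-0.2, 0.4, 0.0]
grip_width: 0.0341
grip_force: 0.0
```

Request:
{"name": "drive_tool", "arguments": {
  "deltas": [
    {"dx": 0,"dy": 0,"dz": -0.001,"wx": 0,"wy": 0,"wz": 0},
    {"dx": 0,"dy": 0,"dz": -0.002,"wx": 0,"wy": 0,"wz": 0},
    {"dx": 0,"dy": 0,"dz": -0.003,"wx": 0,"wy": 0,"wz": 0},
    {"dx": 0,"dy": 0,"dz": -0.004,"wx": 0,"wy": 0,"wz": 0},
    {"dx": 0,"dy": 0,"dz": -0.004,"wx": 0,"wy": 0,"wz": 0}
  ]
}}

```text
time_s: 5.8
ee_pos: [0.5457, -0.1209, 0.0138]
tool_rot: [-0.045, 0.999, -0.0, 0.0]
contact_force: [0.7, 0.2, 0.1]
grip_width: 0.0337
grip_force: 0.0
```

Request:
{"name": "drive_tool", "arguments": {
  "deltas": [
    {"dx": 0,"dy": 0,"dz": -0.002,"wx": 0,"wy": 0,"wz": 0},
    {"dx": 0,"dy": 0,"dz": -0.004,"wx": 0,"wy": 0,"wz": 0},
    {"dx": 0,"dy": 0,"dz": -0.006,"wx": 0,"wy": 0,"wz": 0},
    {"dx": 0,"dy": 0,"dz": -0.008,"wx": 0,"wy": 0,"wz": 0},
    {"dx": 0,"dy": 0,"dz": -0.009,"wx": 0,"wy": 0,"wz": 0}
  ]
}}

```text
time_s: 6.3
ee_pos: [0.5453, -0.1208, 0.0041]
tool_rot: [-0.045, 0.999, 0.0, -0.0]
contact_force: [0.3, -0.1, 0.8]
grip_width: 0.0338
grip_force: 0.0
```

```bash
python3 look.py w5
python3 - <<'E'
import cv2,numpy as np
im=cv2.imread('pics/w5.png'); cv2.imwrite('pics/z2.png',cv2.resize(im[190:350,180:390],None,fx=3.5,fy=3.5))
E
```

```text
6.3 [ 0.54525832 -0.1207726   0.00412132] [ 0.25  0.64 -0.12  1.91  0.12  0.6   1.71]
cam at [ 0.47987528 -0.12646133  0.17475218] fwd [ 0.25869068  0.02332046 -0.96567867]
blue [282.6 252.5] 2234 rect [68. 35.] 90.0 [ 0.5464 -0.12    0.02  ] [ 0.5404 -0.1206  0.034 ]
orange [506.3 292.9] 1766 rect [59.2 56.4] 36.9 [0.5585 0.0091 0.02  ] [ 0.5514 -0.0031  0.034 ]
```

View pics/z2.png

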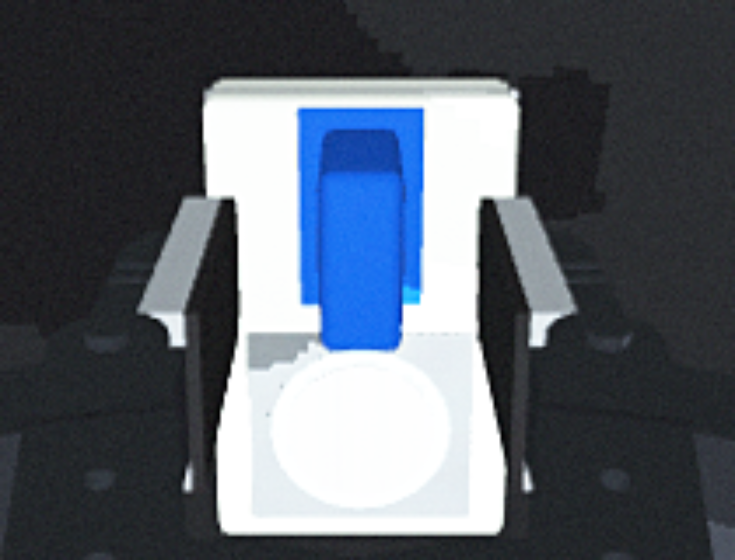

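The crop shows the pads straddling the fin symmetrically, but with the tips still nearer the camera than the fin's top. Tip scale is 2.09 px/mm against 1.95 px/mm at the fin top, so tip z is about 0.047. That confirms a tip offset of roughly +40 mm, and I'll go on down about 20 mm in two steps.

Request:
{"name": "drive_tool", "arguments": {
  "deltas": [
    {"dx": 0,"dy": 0,"dz": -0.003,"wx": 0,"wy": 0,"wz": 0},
    {"dx": 0,"dy": 0,"dz": -0.006,"wx": 0,"wy": 0,"wz": 0},
    {"dx": 0,"dy": 0,"dz": -0.009,"wx": 0,"wy": 0,"wz": 0},
    {"dx": 0,"dy": 0,"dz": -0.012,"wx": 0,"wy": 0,"wz": 0},
    {"dx": 0,"dy": 0,"dz": -0.012,"wx": 0,"wy": 0,"wz": 0}
  ]
}}

```text
time_s: 6.85
ee_pos: [0.5451, -0.1207, -0.0081]
tool_rot: [-0.045, 0.999, 0.0, -0.0]
contact_force: [-0.1, 0.4, -0.1]
grip_width: 0.0337
grip_force: 0.0
```

Request:
{"name": "drive_tool", "arguments": {
  "deltas": [
    {"dx": 0,"dy": 0,"dz": -0.002,"wx": 0,"wy": 0,"wz": 0},
    {"dx": 0,"dy": 0,"dz": -0.004,"wx": 0,"wy": 0,"wz": 0},
    {"dx": 0,"dy": 0,"dz": -0.006,"wx": 0,"wy": 0,"wz": 0},
    {"dx": 0,"dy": 0,"dz": -0.007,"wx": 0,"wy": 0,"wz": 0},
    {"dx": 0,"dy": 0,"dz": -0.007,"wx": 0,"wy": 0,"wz": 0}
  ]
}}

```text
time_s: 7.35
ee_pos: [0.5454, -0.1208, -0.0145]
tool_rot: [-0.045, 0.999, -0.0, 0.0]
contact_force: [-0.6, 0.3, -0.8]
grip_width: 0.0338
grip_force: 0.0
```

```bash
python3 look.py w6
python3 - <<'E'
# pad-tip scale vs fin-top scale, numerically: gap (non-dark, bright) between pads in rows
import cv2,numpy as np
im=cv2.imread('pics/w6.png'); g=cv2.cvtColor(im,cv2.COLOR_BGR2GRAY)
for r in range(236,300,6):
    row=g[r,200:370].astype(int); print(r,''.join('#' if v>180 else '+' if v>90 else '-' if v>45 else '.' for v in row[::2]))
E
```

```text
7.35 [ 0.54540601 -0.12076477 -0.01454679] [ 0.25  0.67 -0.11  1.92  0.13  0.56  1.71]
cam at [ 0.47994729 -0.12646892  0.15605642] fwd [ 0.25906445  0.02322716 -0.96558071]
blue [282.7 268. ] 2841 rect [78. 40.] 90.0 [ 0.5468 -0.1198  0.02  ] [ 0.5399 -0.1205  0.034 ]
orange [532.4 313.4] 2307 rect [49.8 65.3] 23.6 [0.56   0.0064 0.02  ] [ 0.5518 -0.0073  0.034 ]
236 .................###############++++++++++++++++++++###############..................
242 .................###############++++------------+++-###############.................-
248 ................++++++..########+++--------------++-#######..+++++#................--
254 ...............++++++...########+++--------------++-#######...++++++...............--
260 .............-++++++....########-+++++++++++++++-++-######+....+++++#.............---
266 .......-----+++++++.....########+++-++++++++++++-+++######+.....++++++------....--.--
272 ...........+++++++......########+++-++++++++++++-++-######+......++++++-......---.---
278 ..........+++++++.......+#######+++-++++++++++++-+++######-.......+++++++......-..---
284 ..............###--.....########+++-++++++++++++-+++######+.....--##-................
290 ....--.......-...--.....########+++-++++++++++++-++########.....--......-....--......
296 .........-.......--....############++++++++++++++###########....--...........-.......
```

Request:
{"name": "drive_tool", "arguments": {
  "deltas": [
    {"dx": 0,"dy": 0,"dz": -0.002,"wx": 0,"wy": 0,"wz": 0},
    {"dx": 0,"dy": 0,"dz": -0.004,"wx": 0,"wy": 0,"wz": 0},
    {"dx": 0,"dy": 0,"dz": -0.006,"wx": 0,"wy": 0,"wz": 0},
    {"dx": 0,"dy": 0,"dz": -0.006,"wx": 0,"wy": 0,"wz": 0},
    {"dx": 0,"dy": 0,"dz": -0.006,"wx": 0,"wy": 0,"wz": 0}
  ]
}}

```text
time_s: 7.9
ee_pos: [0.5456, -0.1209, -0.0149]
tool_rot: [-0.045, 0.999, -0.001, 0.001]
contact_force: [-16.3, 3.7, 61.6]
grip_width: 0.0341
grip_force: 30.6
```

Request:
{"name": "drive_tool", "arguments": {
  "deltas": [
    {"dx": 0,"dy": 0,"dz": 0,"wx": 0,"wy": 0,"wz": 0},
    {"dx": 0,"dy": 0,"dz": 0,"wx": 0,"wy": 0,"wz": 0},
    {"dx": 0,"dy": 0,"dz": 0,"wx": 0,"wy": 0,"wz": 0},
    {"dx": 0,"dy": 0,"dz": 0,"wx": 0,"wy": 0,"wz": 0},
    {"dx": 0,"dy": 0,"dz": 0,"wx": 0,"wy": 0,"wz": 0}
  ],
  "grip": 0.0
}}

```text
time_s: 8.4
ee_pos: [0.5476, -0.1206, -0.0137]
tool_rot: [-0.045, 0.999, -0.001, 0.003]
contact_force: [-15.6, 5.3, 69.8]
grip_width: 0.0109
grip_force: 71.7
```

The fingertips touched the cassette top at reported z ≈ -0.015, and the fin is gripped (10.9 mm, 72 N on the pad). I'll back the downward command off straight away to relieve the pressing, then lift.

Request:
{"name": "drive_tool", "arguments": {
  "deltas": [
    {"dx": 0,"dy": 0,"dz": 0.003,"wx": 0,"wy": 0,"wz": 0},
    {"dx": 0,"dy": 0,"dz": 0.006,"wx": 0,"wy": 0,"wz": 0},
    {"dx": 0,"dy": 0,"dz": 0.007,"wx": 0,"wy": 0,"wz": 0},
    {"dx": 0,"dy": 0,"dz": 0.008,"wx": 0,"wy": 0,"wz": 0},
    {"dx": 0,"dy": 0,"dz": 0.008,"wx": 0,"wy": 0,"wz": 0}
  ]
}}

```text
time_s: 8.9
ee_pos: [0.5451, -0.1208, -0.0131]
tool_rot: [-0.045, 0.999, 0.0, -0.001]
contact_force: [-0.6, -0.7, 1.9]
grip_width: 0.0109
grip_force: 77.4
```

Relieved, and gripped cleanly. With the cassette on the table the reported z is about -0.013, so the slot floor is about -0.001 and the latch top about +0.007. Now I'll lift and carry it to the blue rack.

Request:
{"name": "drive_tool", "arguments": {
  "deltas": [
    {"dx": 0,"dy": 0,"dz": 0.005,"wx": 0,"wy": 0,"wz": 0},
    {"dx": 0,"dy": 0,"dz": 0.02,"wx": 0,"wy": 0,"wz": 0},
    {"dx": 0,"dy": 0,"dz": 0.045,"wx": 0,"wy": 0,"wz": 0},
    {"dx": 0,"dy": 0.005,"dz": 0.07,"wx": 0,"wy": 0,"wz": 0},
    {"dx": 0,"dy": 0.02,"dz": 0.09,"wx": 0,"wy": 0,"wz": 0}
  ]
}}

```text
time_s: 9.4
ee_pos: [0.5451, -0.1024, 0.0785]
tool_rot: [-0.044, 0.999, -0.001, -0.0]
contact_force: [1.1, -0.4, -1.0]
grip_width: 0.0108
grip_force: 76.7
```

Request:
{"name": "drive_tool", "arguments": {
  "deltas": [
    {"dx": -0.005,"dy": 0.03,"dz": 0,"wx": 0,"wy": 0,"wz": 0},
    {"dx": -0.01,"dy": 0.065,"dz": 0,"wx": 0,"wy": 0,"wz": 0},
    {"dx": -0.015,"dy": 0.1,"dz": 0,"wx": 0,"wy": 0,"wz": 0},
    {"dx": -0.02,"dy": 0.135,"dz": 0,"wx": 0,"wy": 0,"wz": 0},
    {"dx": -0.03,"dy": 0.17,"dz": 0,"wx": 0,"wy": 0,"wz": 1}
  ]
}}

```text
time_s: 9.9
ee_pos: [0.5153, 0.0705, 0.0774]
tool_rot: [-0.054, 0.999, 0.0, -0.0]
contact_force: [1.6, 1.2, -1.5]
grip_width: 0.0104
grip_force: 76.7
```

Request:
{"name": "drive_tool", "arguments": {
  "deltas": [
    {"dx": -0.01,"dy": 0.035,"dz": 0,"wx": 0,"wy": 0,"wz": 0},
    {"dx": -0.02,"dy": 0.07,"dz": 0,"wx": 0,"wy": 0,"wz": 0.5},
    {"dx": -0.03,"dy": 0.105,"dz": 0,"wx": 0,"wy": 0,"wz": 1},
    {"dx": -0.04,"dy": 0.14,"dz": 0,"wx": 0,"wy": 0,"wz": 1.5},
    {"dx": -0.05,"dy": 0.17,"dz": 0,"wx": 0,"wy": 0,"wz": 1.5}
  ]
}}

```text
time_s: 10.4
ee_pos: [0.4644, 0.2411, 0.0773]
tool_rot: [-0.067, 0.998, 0.0, -0.0]
contact_force: [1.1, -0.2, -2.2]
grip_width: 0.0107
grip_force: 76.7
```

Request:
{"name": "drive_tool", "arguments": {
  "deltas": [
    {"dx": -0.005,"dy": 0.04,"dz": 0,"wx": 0,"wy": 0,"wz": 0},
    {"dx": -0.01,"dy": 0.08,"dz": 0,"wx": 0,"wy": 0,"wz": 0},
    {"dx": -0.014,"dy": 0.12,"dz": 0,"wx": 0,"wy": 0,"wz": 0.2},
    {"dx": -0.015,"dy": 0.14,"dz": 0,"wx": 0,"wy": 0,"wz": 0.2},
    {"dx": -0.015,"dy": 0.144,"dz": 0,"wx": 0,"wy": 0,"wz": 0.2}
  ]
}}

```text
time_s: 10.9
ee_pos: [0.4488, 0.3868, 0.0771]
tool_rot: [-0.071, 0.997, 0.001, -0.001]
contact_force: [-0.3, -0.9, -1.3]
grip_width: 0.0106
grip_force: 76.8
```

Request:
{"name": "drive_tool", "arguments": {
  "deltas": [
    {"dx": 0,"dy": 0,"dz": 0,"wx": 0,"wy": 0,"wz": 0},
    {"dx": 0,"dy": 0,"dz": 0,"wx": 0,"wy": 0,"wz": 0},
    {"dx": 0,"dy": 0,"dz": 0,"wx": 0,"wy": 0,"wz": 0},
    {"dx": 0,"dy": 0,"dz": 0,"wx": 0,"wy": 0,"wz": 0},
    {"dx": 0,"dy": 0,"dz": 0,"wx": 0,"wy": 0,"wz": 0}
  ]
}}

```text
time_s: 11.4
ee_pos: [0.4508, 0.3825, 0.0776]
tool_rot: [-0.068, 0.998, -0.0, 0.0]
contact_force: [-0.4, -1.3, -0.6]
grip_width: 0.0107
grip_force: 76.8
```

```bash
python3 look.py w7
```

```text
11.4 [0.45076344 0.38245842 0.07758413] [-0.67  0.58 -0.13  1.76  0.09  0.81  0.87]
cam at [0.38562053 0.37378005 0.24817236] fwd [ 0.25784717  0.03497773 -0.96555238]
blue [281.7 262.1] 2298 rect [78. 39.] 90.0 [0.4929 0.3882 0.02  ] [0.4863 0.3873 0.034 ]
orange [107.8 206.7] 405 rect [36.7 18.8] 3.4 [0.4631 0.2466 0.02  ] [0.4583 0.2544 0.034 ]
```

View pics/w7.png

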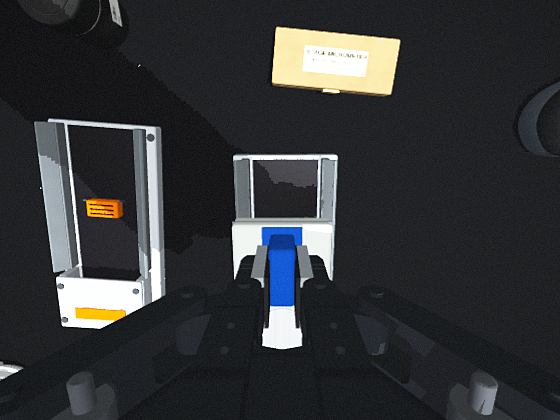

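The wrist view shows the cassette held above the blue rack, nearly aligned: its rear edge spans columns 233–334 at row 222, and the rack's open end spans 234–338 at row 156. I'll compute the lateral offset.

Run:
```python
from h import *
z=np.load('w7.npz'); c=[z[f'arr_{i}'] for i in range(5)]; im=cv2.imread('pics/w7.png'); g=cv2.cvtColor(im,cv2.COLOR_BGR2GRAY)
for r in (156,165,175,185,195,205,212,218,222,224,228,232,236):
    row=g[r,225:345]; e=np.where(row>110)[0]+225
    segs=np.split(e,np.where(np.diff(e)>1)[0]+1); print(r,[(int(s[0]),int(s[-1])) for s in segs if len(s)>2])
L=np.array([.469,.3873]); u=np.array([np.cos(np.radians(7.9)),np.sin(np.radians(7.9))]); v=np.array([-u[1],u[0]])
for name,p,zz in(('rackNL',(233.5,157),.033),('rackNR',(338,157),.033),('casL',(233,224),.1045),('casR',(334.5,224),.1045)):
    q=ray(c,p,zz)[:2]; d=q-L; print(name,q.round(4),'along',(d@u).round(4),'lat',(d@v).round(4))
```

```text
156 [(233, 337)]
165 [(234, 238), (250, 252), (318, 320), (322, 336)]
175 [(234, 243), (246, 248), (250, 252), (317, 320), (322, 336)]
185 [(235, 242), (246, 248), (250, 252), (317, 319), (322, 331), (333, 336)]
195 [(235, 239), (246, 248), (251, 253), (317, 319), (322, 335)]
205 [(235, 238), (240, 242), (247, 249), (251, 253), (317, 319), (321, 331), (333, 335)]
212 [(236, 241), (243, 246), (251, 253), (317, 319), (321, 334)]
218 [(236, 334)]
222 [(232, 334)]
224 [(233, 334)]
228 [(232, 261), (302, 334)]
232 [(232, 261), (302, 334)]
236 [(232, 261), (302, 333)]
rackNL [0.4097 0.3433] along -0.0648 lat -0.0354
rackNR [0.4    0.4151] along -0.0646 lat 0.037
casL [0.4341 0.3563] along -0.0388 lat -0.0259
casR [0.4274 0.4056] along -0.0387 lat 0.0238
```

Cassette yaw (7.7°) matches the rack (7.7°), its centre is 47 mm before the seat, and the lateral error is about 1.7 mm. I'll shift +1.5 mm in y and go down.

Request:
{"name": "drive_tool", "arguments": {
  "deltas": [
    {"dx": 0,"dy": 0.0015,"dz": -0.015,"wx": 0,"wy": 0,"wz": 0},
    {"dx": 0,"dy": 0.0015,"dz": -0.035,"wx": 0,"wy": 0,"wz": 0},
    {"dx": 0,"dy": 0.0015,"dz": -0.05,"wx": 0,"wy": 0,"wz": 0},
    {"dx": 0,"dy": 0.0015,"dz": -0.06,"wx": 0,"wy": 0,"wz": 0},
    {"dx": 0,"dy": 0.0015,"dz": -0.065,"wx": 0,"wy": 0,"wz": 0}
  ]
}}

```text
time_s: 11.95
ee_pos: [0.4501, 0.3844, 0.0116]
tool_rot: [-0.068, 0.998, -0.0, -0.0]
contact_force: [0.2, 0.2, -1.4]
grip_width: 0.0104
grip_force: 76.8
```

Request:
{"name": "drive_tool", "arguments": {
  "deltas": [
    {"dx": 0,"dy": 0,"dz": -0.002,"wx": 0,"wy": 0,"wz": 0},
    {"dx": 0,"dy": 0,"dz": -0.004,"wx": 0,"wy": 0,"wz": 0},
    {"dx": 0,"dy": 0,"dz": -0.006,"wx": 0,"wy": 0,"wz": 0},
    {"dx": 0,"dy": 0,"dz": -0.008,"wx": 0,"wy": 0,"wz": 0},
    {"dx": 0,"dy": 0,"dz": -0.008,"wx": 0,"wy": 0,"wz": 0}
  ]
}}

```text
time_s: 12.45
ee_pos: [0.4508, 0.385, 0.0049]
tool_rot: [-0.069, 0.998, 0.0, 0.0]
contact_force: [-0.6, -0.8, 1.6]
grip_width: 0.011
grip_force: 77.7
```

Request:
{"name": "drive_tool", "arguments": {
  "deltas": [
    {"dx": 0,"dy": 0,"dz": -0.0015,"wx": 0,"wy": 0,"wz": 0},
    {"dx": 0,"dy": 0,"dz": -0.003,"wx": 0,"wy": 0,"wz": 0},
    {"dx": 0,"dy": 0,"dz": -0.0045,"wx": 0,"wy": 0,"wz": 0},
    {"dx": 0,"dy": 0,"dz": -0.0055,"wx": 0,"wy": 0,"wz": 0},
    {"dx": 0,"dy": 0,"dz": -0.0055,"wx": 0,"wy": 0,"wz": 0}
  ]
}}

```text
time_s: 12.95
ee_pos: [0.4507, 0.385, -0.0009]
tool_rot: [-0.069, 0.998, 0.0, 0.0]
contact_force: [-0.3, -0.0, 5.4]
grip_width: 0.0106
grip_force: 78.4
```

Request:
{"name": "drive_tool", "arguments": {
  "deltas": [
    {"dx": 0,"dy": 0,"dz": -0.0005,"wx": 0,"wy": 0,"wz": 0},
    {"dx": 0,"dy": 0,"dz": -0.001,"wx": 0,"wy": 0,"wz": 0},
    {"dx": 0,"dy": 0,"dz": -0.0015,"wx": 0,"wy": 0,"wz": 0},
    {"dx": 0,"dy": 0,"dz": -0.0015,"wx": 0,"wy": 0,"wz": 0},
    {"dx": 0,"dy": 0,"dz": -0.0015,"wx": 0,"wy": 0,"wz": 0}
  ]
}}

```text
time_s: 13.45
ee_pos: [0.4506, 0.385, -0.0015]
tool_rot: [-0.069, 0.998, 0.0, 0.001]
contact_force: [-3.0, -2.8, 13.4]
grip_width: 0.0107
grip_force: 80.4
```

The latch is flush and the cassette is on the floor, at 13 N. Now I'll slide it in along (0.99, 0.137).

Request:
{"name": "drive_tool", "arguments": {
  "deltas": [
    {"dx": 0.007,"dy": 0.001,"dz": 0,"wx": 0,"wy": 0,"wz": 0},
    {"dx": 0.015,"dy": 0.002,"dz": 0,"wx": 0,"wy": 0,"wz": 0},
    {"dx": 0.023,"dy": 0.0032,"dz": 0,"wx": 0,"wy": 0,"wz": 0},
    {"dx": 0.031,"dy": 0.0043,"dz": 0,"wx": 0,"wy": 0,"wz": 0},
    {"dx": 0.038,"dy": 0.0053,"dz": 0,"wx": 0,"wy": 0,"wz": 0}
  ]
}}

```text
time_s: 13.95
ee_pos: [0.4845, 0.3913, -0.0012]
tool_rot: [-0.07, 0.998, 0.0, -0.002]
contact_force: [-13.7, -1.1, 22.2]
grip_width: 0.011
grip_force: 82.6
```

Request:
{"name": "drive_tool", "arguments": {
  "deltas": [
    {"dx": 0.002,"dy": 0.0003,"dz": 0,"wx": 0,"wy": 0,"wz": 0},
    {"dx": 0.004,"dy": 0.0005,"dz": 0,"wx": 0,"wy": 0,"wz": 0},
    {"dx": 0.006,"dy": 0.0008,"dz": 0,"wx": 0,"wy": 0,"wz": 0},
    {"dx": 0.007,"dy": 0.001,"dz": 0,"wx": 0,"wy": 0,"wz": 0},
    {"dx": 0.007,"dy": 0.001,"dz": 0,"wx": 0,"wy": 0,"wz": 0}
  ]
}}

```text
time_s: 14.45
ee_pos: [0.491, 0.3923, -0.0012]
tool_rot: [-0.07, 0.998, 0.0, -0.003]
contact_force: [-14.9, -1.8, 22.7]
grip_width: 0.0104
grip_force: 82.6
```

Request:
{"name": "drive_tool", "arguments": {
  "deltas": [
    {"dx": 0.002,"dy": 0.0003,"dz": 0.0005,"wx": 0,"wy": 0,"wz": 0},
    {"dx": 0.004,"dy": 0.0005,"dz": 0.0005,"wx": 0,"wy": 0,"wz": 0},
    {"dx": 0.006,"dy": 0.0008,"dz": 0.0005,"wx": 0,"wy": 0,"wz": 0},
    {"dx": 0.007,"dy": 0.001,"dz": 0.0005,"wx": 0,"wy": 0,"wz": 0},
    {"dx": 0.007,"dy": 0.001,"dz": 0.0005,"wx": 0,"wy": 0,"wz": 0}
  ]
}}

```text
time_s: 14.95
ee_pos: [0.4999, 0.3932, -0.0014]
tool_rot: [-0.069, 0.998, 0.0, -0.001]
contact_force: [-8.7, -0.2, 13.0]
grip_width: 0.0109
grip_force: 80.4
```

Request:
{"name": "drive_tool", "arguments": {
  "deltas": [
    {"dx": 0.001,"dy": 0.0001,"dz": 0.0003,"wx": 0,"wy": 0,"wz": 0},
    {"dx": 0.002,"dy": 0.0003,"dz": 0.0005,"wx": 0,"wy": 0,"wz": 0},
    {"dx": 0.003,"dy": 0.0004,"dz": 0.0005,"wx": 0,"wy": 0,"wz": 0},
    {"dx": 0.004,"dy": 0.0005,"dz": 0.0005,"wx": 0,"wy": 0,"wz": 0},
    {"dx": 0.005,"dy": 0.0007,"dz": 0.0005,"wx": 0,"wy": 0,"wz": 0}
  ]
}}

```text
time_s: 15.45
ee_pos: [0.4998, 0.3931, -0.0012]
tool_rot: [-0.07, 0.998, -0.001, -0.005]
contact_force: [-23.8, -3.9, 23.3]
grip_width: 0.0104
grip_force: 82.7
```

```bash
python3 look.py w8
python3 - <<'E'
import sys
from h import *
s=manip.sense(); print(s['ee_pos'],s['contact_force'])
E
```

```text
15.45 [ 0.49975495  0.39308744 -0.00122919] [-0.63  0.74 -0.12  1.69  0.11  0.74  0.91]
cam at [0.43653118 0.38458361 0.17007558] fwd [ 0.2470871   0.03364768 -0.9684089 ]
blue [275.6 196.9] 820 rect [27. 47.] 90.0 [0.468  0.3877 0.02  ] [0.465  0.3874 0.034 ]
blue [281.7 262.1] 2300 rect [78. 39.] 90.0 [0.505  0.3939 0.02  ] [0.4986 0.3931 0.034 ]
orange [ 11.3 150.1] 616 rect [28. 24.] 90.0 [0.4628 0.2573 0.02  ] [0.4604 0.2692 0.034 ]
[ 0.49975863  0.39308211 -0.00121305] [-22.27753323  -3.37742914  21.48586721]
```

It's stopped at the end stop (24 N), and the blue latch is visible behind the cassette at its raised height. I'll relax the push, open slightly, and lift.

Request:
{"name": "drive_tool", "arguments": {
  "deltas": [
    {"dx": -0.002,"dy": -0.0003,"dz": 0.001,"wx": 0,"wy": 0,"wz": 0},
    {"dx": -0.004,"dy": -0.0005,"dz": 0.0015,"wx": 0,"wy": 0,"wz": 0},
    {"dx": -0.005,"dy": -0.0007,"dz": 0.002,"wx": 0,"wy": 0,"wz": 0},
    {"dx": -0.005,"dy": -0.0007,"dz": 0.002,"wx": 0,"wy": 0,"wz": 0},
    {"dx": -0.005,"dy": -0.0007,"dz": 0.002,"wx": 0,"wy": 0,"wz": 0}
  ]
}}

```text
time_s: 16.0
ee_pos: [0.5002, 0.3923, -0.0005]
tool_rot: [-0.069, 0.998, -0.0, -0.002]
contact_force: [-6.9, 2.7, 0.1]
grip_width: 0.0107
grip_force: 77.1
```

Request:
{"name": "drive_tool", "arguments": {
  "deltas": [
    {"dx": 0,"dy": 0,"dz": 0,"wx": 0,"wy": 0,"wz": 0},
    {"dx": 0,"dy": 0,"dz": 0,"wx": 0,"wy": 0,"wz": 0},
    {"dx": 0,"dy": 0,"dz": 0,"wx": 0,"wy": 0,"wz": 0},
    {"dx": 0,"dy": 0,"dz": 0,"wx": 0,"wy": 0,"wz": 0},
    {"dx": 0,"dy": 0,"dz": 0,"wx": 0,"wy": 0,"wz": 0}
  ],
  "grip": 0.02
}}

```text
time_s: 16.5
ee_pos: [0.5028, 0.3919, 0.0005]
tool_rot: [-0.068, 0.998, -0.0, 0.0]
contact_force: [-0.6, 1.1, 0.0]
grip_width: 0.0201
grip_force: 0.0
```

Released with no load. I'll lift straight up and check.

Request:
{"name": "drive_tool", "arguments": {
  "deltas": [
    {"dx": 0,"dy": 0,"dz": 0.01,"wx": 0,"wy": 0,"wz": 0},
    {"dx": 0,"dy": 0,"dz": 0.03,"wx": 0,"wy": 0,"wz": 0},
    {"dx": 0,"dy": 0,"dz": 0.06,"wx": 0,"wy": 0,"wz": 0},
    {"dx": 0,"dy": 0,"dz": 0.1,"wx": 0,"wy": 0,"wz": 0},
    {"dx": 0,"dy": 0,"dz": 0.13,"wx": 0,"wy": 0,"wz": 0}
  ]
}}

```text
time_s: 17.0
ee_pos: [0.5028, 0.3924, 0.1336]
tool_rot: [-0.069, 0.998, 0.001, 0.001]
contact_force: [0.7, -0.0, 0.1]
grip_width: 0.0199
grip_force: 0.0
```

```bash
python3 look.py w9
python3 - <<'E'
from h import *
im=cv2.imread('pics/w9.png')[:,:,::-1].copy(); z=np.load('w9.npz'); c=[z[f'arr_{i}'] for i in range(5)]
for n,p,zz in(('seat',(.517,.394),.026),('fin',(.4952,.391),.048),('latch',(.469,.3873),.02)): print(n,proj(c,[*p,zz]).round(1))
E
```

```text
17.0 [0.50284464 0.39238657 0.13358424] [-0.62  0.58 -0.14  1.57  0.09  1.    0.93]
cam at [0.4374465  0.3833588  0.30405838] fwd [ 0.25938509  0.03684549 -0.96507087]
blue [281.6 162.1] 348 rect [14. 25.] 90.0 [0.4683 0.3878 0.02  ] [0.4668 0.3876 0.034 ]
blue [281.8 195.7] 788 rect [37. 21.] 90.0 [0.5005 0.3922 0.02  ] [0.4974 0.3918 0.034 ]
blue [282.1 252.7] 395 rect [ 9. 40.] 90.0 [0.5569 0.4004 0.02  ] [0.5511 0.3996 0.034 ]
orange [126.5 135.7] 392 rect [30.1 15.1] 4.8 [0.464  0.2466 0.02  ] [0.4627 0.2533 0.034 ]
orange [122.3 228.3] 387 rect [43.7  9.6] 4.2 [0.5529 0.2432 0.02  ] [0.5472 0.2501 0.034 ]
seat [281.  215.1]
fin [281.  197.5]
latch [280.9 162.7]
```

Blue is home: fin and raised latch both sit where predicted, within 1–2 px. Now to the orange cassette, with its fin at about (0.5587, 0.0087) and yaw about -4.5°.

Request:
{"name": "drive_tool", "arguments": {
  "deltas": [
    {"dx": 0.005,"dy": -0.035,"dz": 0,"wx": 0,"wy": 0,"wz": -1},
    {"dx": 0.01,"dy": -0.075,"dz": 0,"wx": 0,"wy": 0,"wz": -2},
    {"dx": 0.015,"dy": -0.115,"dz": 0,"wx": 0,"wy": 0,"wz": -3},
    {"dx": 0.02,"dy": -0.155,"dz": 0,"wx": 0,"wy": 0,"wz": -5},
    {"dx": 0.026,"dy": -0.195,"dz": 0,"wx": 0,"wy": 0,"wz": -6}
  ],
  "grip": 0.036
}}

```text
time_s: 17.55
ee_pos: [0.5285, 0.1955, 0.1312]
tool_rot: [-0.016, 1.0, 0.0, 0.0]
contact_force: [1.8, 0.4, 0.4]
grip_width: 0.0359
grip_force: 0.0
```

Request:
{"name": "drive_tool", "arguments": {
  "deltas": [
    {"dx": 0.006,"dy": -0.04,"dz": 0,"wx": 0,"wy": 0,"wz": -1.5},
    {"dx": 0.012,"dy": -0.08,"dz": 0,"wx": 0,"wy": 0,"wz": -3},
    {"dx": 0.018,"dy": -0.12,"dz": -0.01,"wx": 0,"wy": 0,"wz": -4.5},
    {"dx": 0.024,"dy": -0.16,"dz": -0.02,"wx": 0,"wy": 0,"wz": -6},
    {"dx": 0.03,"dy": -0.189,"dz": -0.03,"wx": 0,"wy": 0,"wz": -6.4}
  ]
}}

```text
time_s: 18.05
ee_pos: [0.5586, 0.0047, 0.1009]
tool_rot: [0.041, 0.999, -0.001, 0.001]
contact_force: [-0.2, 0.5, 0.2]
grip_width: 0.0362
grip_force: 0.0
```

Request:
{"name": "drive_tool", "arguments": {
  "deltas": [
    {"dx": 0,"dy": 0,"dz": 0,"wx": 0,"wy": 0,"wz": 0},
    {"dx": 0,"dy": 0,"dz": 0,"wx": 0,"wy": 0,"wz": 0},
    {"dx": 0,"dy": 0,"dz": 0,"wx": 0,"wy": 0,"wz": 0},
    {"dx": 0,"dy": 0,"dz": 0,"wx": 0,"wy": 0,"wz": 0},
    {"dx": 0,"dy": 0,"dz": 0,"wx": 0,"wy": 0,"wz": 0}
  ]
}}

```text
time_s: 18.55
ee_pos: [0.5585, 0.0093, 0.1008]
tool_rot: [0.039, 0.999, 0.0, 0.0]
contact_force: [0.0, 0.7, 0.8]
grip_width: 0.0356
grip_force: 0.0
```

```bash
python3 look.py w10
python3 - <<'E'
from h import *
im=cv2.imread('pics/w10.png')[:,:,::-1].copy(); z=np.load('w10.npz'); c=[z[f'arr_{i}'] for i in range(5)]
for b in blobs(masks(im)['white'],400):
    pts=[ray(c,p,.014)[:2] for p in cv2.boxPoints(b[2])]; e=[pts[1]-pts[0],pts[2]-pts[1]]; e.sort(key=lambda v:np.linalg.norm(v)); l=e[1]*np.sign(e[1][0])
    print(np.round(b[2][0]),'box',np.mean(pts,0).round(4),[np.linalg.norm(v).round(4) for v in e],'yaw',np.degrees(np.arctan2(l[1],l[0])).round(2))
E
```

```text
18.55 [0.55851919 0.00927413 0.1008459 ] [-0.02  0.5  -0.06  1.82  0.04  0.82  1.39]
cam at [0.49287186 0.014522   0.27138081] fwd [ 0.25984756 -0.01982979 -0.96544602]
orange [281.8 208.1] 359 rect [38. 19.] 90.0 [0.5595 0.0101 0.02  ] [0.5558 0.0104 0.034 ]
[239.  73.] box [ 0.4532 -0.0155] [np.float64(0.1082), np.float64(0.3208)] yaw 85.53
[536.  99.] box [0.493  0.2181] [np.float64(0.033), np.float64(0.1528)] yaw 8.77
[546.  70.] box [0.4689 0.2215] [np.float64(0.004), np.float64(0.1011)] yaw 3.24
[281. 228.] box [0.5794 0.0073] [np.float64(0.0492), np.float64(0.0808)] yaw -3.1
[227. 266.] box [ 0.6114 -0.0445] [np.float64(0.0126), np.float64(0.0429)] yaw -20.53
[336. 266.] box [0.6191 0.0545] [np.float64(0.0127), np.float64(0.0429)] yaw 11.26
[443. 289.] box [0.6502 0.1535] [np.float64(0.0293), np.float64(0.075)] yaw 60.16
[142. 394.] box [ 0.7482 -0.1507] [np.float64(0.0122), np.float64(0.088)] yaw -53.88
```

The close measurement agrees: fin at about (0.5575, 0.009), tool yaw aligned. I'll descend to reported z ≈ -0.0115 (2–3 mm above the cassette top) and grip.

Request:
{"name": "drive_tool", "arguments": {
  "deltas": [
    {"dx": -0.001,"dy": 0,"dz": -0.025,"wx": 0,"wy": 0,"wz": 0.5},
    {"dx": -0.001,"dy": 0,"dz": -0.055,"wx": 0,"wy": 0,"wz": 0.5},
    {"dx": -0.001,"dy": 0,"dz": -0.08,"wx": 0,"wy": 0,"wz": 0.5},
    {"dx": -0.001,"dy": 0,"dz": -0.095,"wx": 0,"wy": 0,"wz": 0.5},
    {"dx": -0.001,"dy": 0,"dz": -0.1,"wx": 0,"wy": 0,"wz": 0.5}
  ]
}}

```text
time_s: 19.1
ee_pos: [0.5563, 0.0085, -0.0011]
tool_rot: [0.035, 0.999, -0.0, -0.001]
contact_force: [-0.6, 0.5, 0.3]
grip_width: 0.0359
grip_force: 0.0
```

Request:
{"name": "drive_tool", "arguments": {
  "deltas": [
    {"dx": 0,"dy": 0,"dz": -0.003,"wx": 0,"wy": 0,"wz": 0},
    {"dx": 0,"dy": 0,"dz": -0.006,"wx": 0,"wy": 0,"wz": 0},
    {"dx": 0,"dy": 0,"dz": -0.009,"wx": 0,"wy": 0,"wz": 0},
    {"dx": 0,"dy": 0,"dz": -0.011,"wx": 0,"wy": 0,"wz": 0},
    {"dx": 0,"dy": 0,"dz": -0.011,"wx": 0,"wy": 0,"wz": 0}
  ]
}}

```text
time_s: 19.6
ee_pos: [0.5575, 0.008, -0.0104]
tool_rot: [0.035, 0.999, -0.0, 0.0]
contact_force: [-0.1, -0.4, -0.1]
grip_width: 0.0361
grip_force: 0.0
```

Request:
{"name": "drive_tool", "arguments": {
  "deltas": [
    {"dx": 0,"dy": 0.001,"dz": 0,"wx": 0,"wy": 0,"wz": 0},
    {"dx": 0,"dy": 0.001,"dz": 0,"wx": 0,"wy": 0,"wz": 0},
    {"dx": 0,"dy": 0.001,"dz": 0,"wx": 0,"wy": 0,"wz": 0},
    {"dx": 0,"dy": 0.001,"dz": 0,"wx": 0,"wy": 0,"wz": 0},
    {"dx": 0,"dy": 0.001,"dz": 0,"wx": 0,"wy": 0,"wz": 0}
  ],
  "grip": 0.0
}}

```text
time_s: 20.1
ee_pos: [0.5576, 0.0091, -0.0101]
tool_rot: [0.035, 0.999, 0.0, 0.0]
contact_force: [-1.6, 0.1, 5.8]
grip_width: 0.0108
grip_force: 59.6
```

Gripped. Orange references: underside at 0 is ee -0.010, the slot floor +0.002, the latch top +0.010. Lift and carry.

Request:
{"name": "drive_tool", "arguments": {
  "deltas": [
    {"dx": 0,"dy": 0,"dz": 0.004,"wx": 0,"wy": 0,"wz": 0},
    {"dx": 0,"dy": 0,"dz": 0.02,"wx": 0,"wy": 0,"wz": 0},
    {"dx": 0,"dy": 0,"dz": 0.045,"wx": 0,"wy": 0,"wz": 0},
    {"dx": -0.005,"dy": 0.01,"dz": 0.07,"wx": 0,"wy": 0,"wz": 0},
    {"dx": -0.015,"dy": 0.03,"dz": 0.088,"wx": 0,"wy": 0,"wz": 1}
  ]
}}

```text
time_s: 20.6
ee_pos: [0.5432, 0.0374, 0.0788]
tool_rot: [0.028, 1.0, -0.001, 0.001]
contact_force: [0.4, 0.8, -1.4]
grip_width: 0.0107
grip_force: 58.8
```

Request:
{"name": "drive_tool", "arguments": {
  "deltas": [
    {"dx": -0.015,"dy": 0.03,"dz": 0,"wx": 0,"wy": 0,"wz": 1},
    {"dx": -0.03,"dy": 0.065,"dz": 0,"wx": 0,"wy": 0,"wz": 2},
    {"dx": -0.045,"dy": 0.1,"dz": 0,"wx": 0,"wy": 0,"wz": 3},
    {"dx": -0.06,"dy": 0.135,"dz": 0,"wx": 0,"wy": 0,"wz": 4.5},
    {"dx": -0.075,"dy": 0.17,"dz": 0,"wx": 0,"wy": 0,"wz": 6}
  ]
}}

```text
time_s: 21.1
ee_pos: [0.4665, 0.2101, 0.0775]
tool_rot: [-0.026, 1.0, -0.0, -0.0]
contact_force: [0.6, 0.8, -0.8]
grip_width: 0.0106
grip_force: 58.9
```

Request:
{"name": "drive_tool", "arguments": {
  "deltas": [
    {"dx": -0.01,"dy": 0.02,"dz": 0,"wx": 0,"wy": 0,"wz": 0.4},
    {"dx": -0.018,"dy": 0.034,"dz": 0,"wx": 0,"wy": 0,"wz": 0.4},
    {"dx": -0.018,"dy": 0.034,"dz": 0,"wx": 0,"wy": 0,"wz": 0.4},
    {"dx": -0.018,"dy": 0.034,"dz": 0,"wx": 0,"wy": 0,"wz": 0.4},
    {"dx": -0.018,"dy": 0.034,"dz": 0,"wx": 0,"wy": 0,"wz": 0.4}
  ]
}}

```text
time_s: 21.6
ee_pos: [0.45, 0.2416, 0.0774]
tool_rot: [-0.028, 1.0, -0.0, 0.0]
contact_force: [0.3, -0.5, -0.4]
grip_width: 0.0109
grip_force: 58.8
```

Request:
{"name": "drive_tool", "arguments": {
  "deltas": [
    {"dx": 0,"dy": 0,"dz": 0,"wx": 0,"wy": 0,"wz": 0},
    {"dx": 0,"dy": 0,"dz": 0,"wx": 0,"wy": 0,"wz": 0},
    {"dx": 0,"dy": 0,"dz": 0,"wx": 0,"wy": 0,"wz": 0},
    {"dx": 0,"dy": 0,"dz": 0,"wx": 0,"wy": 0,"wz": 0},
    {"dx": 0,"dy": 0,"dz": 0,"wx": 0,"wy": 0,"wz": 0}
  ]
}}

```text
time_s: 22.1
ee_pos: [0.4495, 0.2429, 0.0775]
tool_rot: [-0.029, 1.0, 0.0, 0.0]
contact_force: [0.3, -0.6, -0.1]
grip_width: 0.0107
grip_force: 58.8
```

```bash
python3 look.py w11
python3 - <<'E'
from h import *
im=cv2.imread('pics/w11.png'); g=cv2.cvtColor(im,cv2.COLOR_BGR2GRAY)
for r in range(148,244,4):
    row=g[r,215:360]; e=np.where(row>110)[0]+215
    segs=np.split(e,np.where(np.diff(e)>1)[0]+1); print(r,[(int(s[0]),int(s[-1])) for s in segs if len(s)>2])
E
```

```text
22.1 [0.44948394 0.24293073 0.07745568] [-0.48  0.48 -0.09  1.97  0.06  0.7   1.02]
cam at [0.38385109 0.23929772 0.24803615] fwd [ 0.25965231  0.01505246 -0.96558485]
blue [459.3 247.4] 579 rect [19. 35.] 90.0 [0.4677 0.3857 0.02  ] [0.4625 0.3767 0.034 ]
blue [469.8 291. ] 1410 rect [36.7 49.3] 3.6 [0.5055 0.4022 0.02  ] [0.4981 0.3922 0.034 ]
orange [281.7 266.3] 2056 rect [75. 38.] 90.0 [0.4949 0.246  0.02  ] [0.488  0.2456 0.034 ]
148 []
152 [(230, 335)]
156 [(231, 245), (247, 250), (315, 318), (320, 334)]
160 [(231, 237), (247, 250), (315, 318), (320, 334)]
164 [(231, 241), (247, 249), (315, 318), (320, 334)]
168 [(231, 240), (242, 245), (247, 250), (315, 317), (320, 334)]
172 [(231, 245), (247, 250), (315, 318), (320, 333)]
176 [(232, 241), (243, 245), (248, 250), (315, 317), (319, 333)]
180 [(232, 241), (248, 250), (315, 317), (319, 333)]
184 [(232, 237), (239, 241), (248, 250), (315, 317), (319, 333)]
188 [(232, 235), (237, 239), (241, 246), (248, 250), (315, 317), (319, 333)]
192 [(232, 236), (238, 243), (248, 250), (315, 317), (319, 333)]
196 [(233, 238), (242, 246), (248, 250), (315, 317), (319, 322), (324, 333)]
200 [(233, 246), (248, 250), (314, 317), (320, 322), (324, 332)]
204 [(233, 246), (248, 251), (314, 317), (319, 321), (323, 332)]
208 [(233, 242), (244, 246), (249, 251), (314, 317), (319, 321), (323, 332)]
212 [(233, 246), (249, 251), (314, 316), (322, 332)]
216 [(233, 246), (249, 251), (314, 316), (318, 320), (322, 332)]
220 [(234, 247), (249, 251), (314, 316), (318, 331)]
224 [(234, 331)]
228 [(234, 331)]
232 [(233, 331)]
236 [(233, 331)]
240 [(233, 270), (293, 331)]
```

Run:
```python
from h import *
z=np.load('w11.npz'); c=[z[f'arr_{i}'] for i in range(5)]
L=np.array([.4645,.2446]); a=np.radians(3.4); u=np.array([np.cos(a),np.sin(a)]); v=np.array([-u[1],u[0]])
for name,p,zz in(('rackNL',(230.5,152),.012),('rackNR',(335,152),.012),('casL',(233.5,230),.1016),('casR',(331,230),.1016),('fl',(248.5,190),.014),('fr',(316.5,190),.014)):
    q=ray(c,p,zz)[:2]; d=q-L; print(name,q.round(4),'along',(d@u).round(4),'lat',(d@v).round(4))
```

```text
rackNL [0.404  0.2017] along -0.063 lat -0.0393
rackNR [0.3994 0.2806] along -0.0628 lat 0.0398
casL [0.4349 0.218 ] along -0.0311 lat -0.0248
casR [0.4321 0.2669] along -0.031 lat 0.0242
fl [0.4321 0.2163] along -0.0341 lat -0.0263
fr [0.429 0.269] along -0.034 lat 0.0264
```

Lateral error is under 0.5 mm and yaw matches (3.3° each). The centre is about 42 mm before the seat, so I'll shift back 3 mm and lower.

Request:
{"name": "drive_tool", "arguments": {
  "deltas": [
    {"dx": -0.003,"dy": 0,"dz": -0.015,"wx": 0,"wy": 0,"wz": 0},
    {"dx": -0.003,"dy": 0,"dz": -0.035,"wx": 0,"wy": 0,"wz": 0},
    {"dx": -0.003,"dy": 0,"dz": -0.05,"wx": 0,"wy": 0,"wz": 0},
    {"dx": -0.003,"dy": 0,"dz": -0.06,"wx": 0,"wy": 0,"wz": 0},
    {"dx": -0.003,"dy": 0,"dz": -0.064,"wx": 0,"wy": 0,"wz": 0}
  ]
}}

```text
time_s: 22.65
ee_pos: [0.446, 0.2428, 0.0126]
tool_rot: [-0.029, 1.0, -0.0, -0.001]
contact_force: [-0.3, 0.0, -1.8]
grip_width: 0.0104
grip_force: 58.8
```

Request:
{"name": "drive_tool", "arguments": {
  "deltas": [
    {"dx": 0,"dy": 0,"dz": -0.002,"wx": 0,"wy": 0,"wz": 0},
    {"dx": 0,"dy": 0,"dz": -0.004,"wx": 0,"wy": 0,"wz": 0},
    {"dx": 0,"dy": 0,"dz": -0.006,"wx": 0,"wy": 0,"wz": 0},
    {"dx": 0,"dy": 0,"dz": -0.008,"wx": 0,"wy": 0,"wz": 0},
    {"dx": 0,"dy": 0,"dz": -0.008,"wx": 0,"wy": 0,"wz": 0}
  ]
}}

```text
time_s: 23.15
ee_pos: [0.4467, 0.2433, 0.0058]
tool_rot: [-0.029, 1.0, 0.0, 0.0]
contact_force: [-1.0, 0.1, 3.6]
grip_width: 0.0105
grip_force: 59.3
```

Request:
{"name": "drive_tool", "arguments": {
  "deltas": [
    {"dx": 0,"dy": 0,"dz": -0.001,"wx": 0,"wy": 0,"wz": 0},
    {"dx": 0,"dy": 0,"dz": -0.002,"wx": 0,"wy": 0,"wz": 0},
    {"dx": 0,"dy": 0,"dz": -0.003,"wx": 0,"wy": 0,"wz": 0},
    {"dx": 0,"dy": 0,"dz": -0.004,"wx": 0,"wy": 0,"wz": 0},
    {"dx": 0,"dy": 0,"dz": -0.004,"wx": 0,"wy": 0,"wz": 0}
  ]
}}

```text
time_s: 23.65
ee_pos: [0.4467, 0.2432, 0.0018]
tool_rot: [-0.029, 1.0, 0.0, 0.0]
contact_force: [-1.2, -0.4, 9.2]
grip_width: 0.0104
grip_force: 60.2
```

Request:
{"name": "drive_tool", "arguments": {
  "deltas": [
    {"dx": 0,"dy": 0,"dz": -0.0005,"wx": 0,"wy": 0,"wz": 0},
    {"dx": 0.001,"dy": 0,"dz": -0.001,"wx": 0,"wy": 0,"wz": 0},
    {"dx": 0.008,"dy": 0.0005,"dz": -0.001,"wx": 0,"wy": 0,"wz": 0},
    {"dx": 0.015,"dy": 0.0009,"dz": -0.001,"wx": 0,"wy": 0,"wz": 0},
    {"dx": 0.022,"dy": 0.0013,"dz": -0.001,"wx": 0,"wy": 0,"wz": 0}
  ]
}}

```text
time_s: 24.15
ee_pos: [0.4578, 0.2437, 0.0016]
tool_rot: [-0.031, 0.999, -0.002, -0.008]
contact_force: [-31.3, -2.2, 44.3]
grip_width: 0.0107
grip_force: 65.5
```

Request:
{"name": "drive_tool", "arguments": {
  "deltas": [
    {"dx": 0.005,"dy": 0.0003,"dz": 0,"wx": 0,"wy": 0,"wz": 0},
    {"dx": 0.01,"dy": 0.0006,"dz": 0,"wx": 0,"wy": 0,"wz": 0},
    {"dx": 0.014,"dy": 0.0008,"dz": 0,"wx": 0,"wy": 0,"wz": 0},
    {"dx": 0.018,"dy": 0.0011,"dz": 0,"wx": 0,"wy": 0,"wz": 0},
    {"dx": 0.022,"dy": 0.0013,"dz": 0,"wx": 0,"wy": 0,"wz": 0}
  ]
}}

```text
time_s: 24.65
ee_pos: [0.4811, 0.2454, 0.0015]
tool_rot: [-0.031, 0.999, -0.002, -0.007]
contact_force: [-29.3, -2.1, 40.6]
grip_width: 0.0105
grip_force: 64.8
```

Sliding, but with more downforce than needed, so I'll ease up slightly while going on.

Request:
{"name": "drive_tool", "arguments": {
  "deltas": [
    {"dx": 0,"dy": 0,"dz": 0.001,"wx": 0,"wy": 0,"wz": 0},
    {"dx": 0.001,"dy": 0,"dz": 0.0015,"wx": 0,"wy": 0,"wz": 0},
    {"dx": 0.002,"dy": 0.0001,"dz": 0.0015,"wx": 0,"wy": 0,"wz": 0},
    {"dx": 0.003,"dy": 0.0002,"dz": 0.0015,"wx": 0,"wy": 0,"wz": 0},
    {"dx": 0.004,"dy": 0.0003,"dz": 0.0015,"wx": 0,"wy": 0,"wz": 0}
  ]
}}

```text
time_s: 25.15
ee_pos: [0.4926, 0.2455, 0.0016]
tool_rot: [-0.029, 1.0, -0.001, -0.002]
contact_force: [-9.4, -1.0, 10.6]
grip_width: 0.0108
grip_force: 60.7
```

Request:
{"name": "drive_tool", "arguments": {
  "deltas": [
    {"dx": 0.001,"dy": 0,"dz": 0,"wx": 0,"wy": 0,"wz": 0},
    {"dx": 0.002,"dy": 0.0001,"dz": 0,"wx": 0,"wy": 0,"wz": 0},
    {"dx": 0.003,"dy": 0.0002,"dz": 0.0002,"wx": 0,"wy": 0,"wz": 0},
    {"dx": 0.004,"dy": 0.0003,"dz": 0.0003,"wx": 0,"wy": 0,"wz": 0},
    {"dx": 0.005,"dy": 0.0003,"dz": 0.0005,"wx": 0,"wy": 0,"wz": 0}
  ]
}}

```text
time_s: 25.65
ee_pos: [0.4925, 0.2452, 0.0017]
tool_rot: [-0.03, 1.0, -0.002, -0.006]
contact_force: [-20.4, -1.5, 15.6]
grip_width: 0.0105
grip_force: 61.5
```

```bash
python3 look.py w12
```

```text
25.65 [0.49249806 0.24524689 0.001656  ] [-0.45  0.64 -0.09  1.92  0.09  0.6   1.04]
cam at [0.42887855 0.2421381  0.17300985] fwd [ 0.24845846  0.01193531 -0.96856902]
blue [540.5 226. ] 749 rect [28.  38.2] 87.0 [0.4688 0.379  0.02  ] [0.4652 0.3665 0.034 ]
blue [550.1 287.1] 1020 rect [60. 21.] 90.0 [0.5021 0.3924 0.02  ] [0.4954 0.3786 0.034 ]
orange [278.7 201.9] 367 rect [46. 27.] -0.0 [0.4635 0.2444 0.02  ] [0.4603 0.2442 0.034 ]
orange [282.1 268.3] 1720 rect [76. 38.] 90.0 [0.5009 0.2461 0.02  ] [0.4943 0.2458 0.034 ]
```

It's against the stop (x no longer advances, 20 N), and the orange latch is visible at its full raised size behind it. Relax, release, lift.

Request:
{"name": "drive_tool", "arguments": {
  "deltas": [
    {"dx": -0.002,"dy": 0,"dz": 0.0005,"wx": 0,"wy": 0,"wz": 0},
    {"dx": -0.003,"dy": -0.0002,"dz": 0.001,"wx": 0,"wy": 0,"wz": 0},
    {"dx": -0.004,"dy": -0.0002,"dz": 0.001,"wx": 0,"wy": 0,"wz": 0},
    {"dx": -0.004,"dy": -0.0002,"dz": 0.001,"wx": 0,"wy": 0,"wz": 0},
    {"dx": -0.004,"dy": -0.0002,"dz": 0.001,"wx": 0,"wy": 0,"wz": 0}
  ]
}}

```text
time_s: 26.2
ee_pos: [0.4928, 0.2454, 0.0022]
tool_rot: [-0.03, 1.0, -0.001, -0.003]
contact_force: [-6.3, 0.3, -1.3]
grip_width: 0.0105
grip_force: 59.0
```

Request:
{"name": "drive_tool", "arguments": {
  "deltas": [
    {"dx": 0,"dy": 0,"dz": 0,"wx": 0,"wy": 0,"wz": 0},
    {"dx": 0,"dy": 0,"dz": 0,"wx": 0,"wy": 0,"wz": 0},
    {"dx": 0,"dy": 0,"dz": 0,"wx": 0,"wy": 0,"wz": 0},
    {"dx": 0,"dy": 0,"dz": 0,"wx": 0,"wy": 0,"wz": 0},
    {"dx": 0,"dy": 0,"dz": 0,"wx": 0,"wy": 0,"wz": 0}
  ],
  "grip": 0.02
}}

```text
time_s: 26.7
ee_pos: [0.4958, 0.246, 0.0035]
tool_rot: [-0.029, 1.0, 0.0, 0.0]
contact_force: [-1.2, -0.1, 0.4]
grip_width: 0.0198
grip_force: 0.0
```

Request:
{"name": "drive_tool", "arguments": {
  "deltas": [
    {"dx": 0,"dy": 0,"dz": 0.01,"wx": 0,"wy": 0,"wz": 0},
    {"dx": 0,"dy": 0,"dz": 0.03,"wx": 0,"wy": 0,"wz": 0},
    {"dx": 0,"dy": 0,"dz": 0.06,"wx": 0,"wy": 0,"wz": 0},
    {"dx": 0,"dy": 0,"dz": 0.1,"wx": 0,"wy": 0,"wz": 0},
    {"dx": 0,"dy": 0,"dz": 0.14,"wx": 0,"wy": 0,"wz": 0}
  ]
}}

```text
time_s: 27.2
ee_pos: [0.4951, 0.2459, 0.1455]
tool_rot: [-0.029, 1.0, -0.0, -0.0]
contact_force: [0.2, 0.8, -0.2]
grip_width: 0.0197
grip_force: 0.0
```

```bash
python3 look.py w13
python3 - <<'E'
from h import *
z=np.load('w13.npz'); c=[z[f'arr_{i}'] for i in range(5)]
im=manip.read_camera('top'); cv2.imwrite('pics/top1.png',im[:,:,::-1]); a=cv2.imread('pics/top0.png'); d=cv2.absdiff(a,im[:,:,::-1]).max(2)>60
for n,(r0,r1,c0,c1) in dict(pot=(205,232,310,338),vial=(230,250,360,382),can=(250,272,218,242),case=(248,270,135,182)).items(): print(n,'changed px',int(d[r0:r1,c0:c1].sum()))
for n,p in(('fin_o',(.4909,.2462,.048)),('latch_o',(.4645,.2446,.02)),('fin_b',(.4952,.391,.048)),('latch_b',(.469,.3873,.02))): print(n,proj(c,p).round(1))
E
```

```text
27.2 [0.49506108 0.24586722 0.14547835] [-0.44  0.45 -0.1   1.78  0.06  0.92  1.07]
cam at [0.42949073 0.24220266 0.31608752] fwd [ 0.25947899  0.01506971 -0.96563117]
blue [427.5 178.2] 373 rect [14.4 27.9] 85.2 [0.4687 0.3863 0.02  ] [0.4668 0.3795 0.034 ]
blue [434.4 210.8] 827 rect [36. 27.] 90.0 [0.501  0.3992 0.02  ] [0.4977 0.3918 0.034 ]
blue [431.6 263.3] 347 rect [ 8.6 39.7] 85.8 [0.5575 0.4067 0.02  ] [0.5514 0.3989 0.034 ]
orange [281.3 195.2] 617 rect [35. 19.] 90.0 [0.4961 0.2459 0.02  ] [0.4929 0.2457 0.034 ]
pot changed px 10
vial changed px 0
can changed px 347
case changed px 0
fin_o [282.2 198.8]
latch_o [282.1 165.4]
fin_b [441.5 212.4]
latch_b [428.5 178.5]
```

View pics/w13.png

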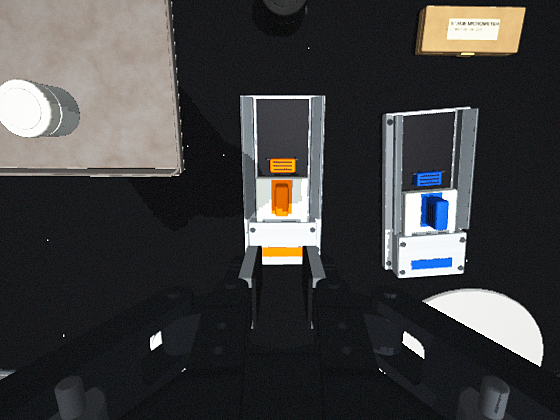

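Final view: both cassettes sit under their bridges with both latches up behind them, orange at (283,165) and blue at (428,178). The case and pot are undisturbed. The changed pixels at the can in the top view are most likely the arm crossing it, since the wrist view shows the can standing in its place at (280,5). I'm handing in.

```bash
python3 -c "
from cell import manip
print(manip.finish_job())"
```

```text
the job is handed in; nothing more can be done
None
```

I loaded both cassettes fully home, blue first and then orange, each with its latch up behind it, and handed the job in at about 27 s. My first grip on the blue cassette closed on air; finding the right height, the fingertips pressed its top at about 70 N before I eased off.

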